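# Put the jig spacers away in the stepped rack

## Robot

A 6-joint arm with a two-finger parallel gripper is mounted at the origin on the work surface. World frame = base frame: x ahead of the robot, y to its left, z up, the work surface at z = 0. Lengths are in m, angles in degrees, forces in N, time in s.
With the tool pointing down it reaches from about 0.275 to 0.85 m from the base axis. Payload 19 kg.
Tool frame: the origin (TCP) lies midway between the tips of the shut fingers; the grasp point (between the pads) lies 19 mm behind it; z points along the fingers, y is the direction in which the jaws open and shut (so a half turn about z gives the same grasp; the last joint's range is limited). The gripper opens to 85 mm and grips with 20 to 120 N. Pads are 22 mm wide; open, the fingers measure 114 mm over their backs; the gripper's body (76 mm by 85 mm) begins 54 mm behind the grasp point. The pads swing forward as they close: fully open they stand 13 mm farther back than shut.
Start: joints at [62.567, 8.623, 82.357, -0, 89.026, -7.678], TCP at [0.194, 0.541, 0.231] pointing down, gripper open.
Joint ranges: [-160.23, 160.23], [-39.13, 120.54], [6.94, 153.29], [-79.49, 259.48], [9.18, 160.14], [-161.06, 161.06]. Speed limits (degrees/s): [108.29, 108.29, 127.2, 172.46, 172.46, 172.46].

## Interface

Orientations are given as a 3x3 rotation matrix whose columns are the frame's x, y, z axes.
In Python, from rig import env gives the robot as it stands. The module is installed in compiled form; this text tells all that it offers.
- The arm moves only by the shell command python3 -m creep 'ROWS'. ROWS is JSON, a list of rows, each an object of numbers: "x", "y", "z": the shift along the world's x, y, z in mm; "wx", "wy", "wz": the turn, a rotation vector about the world's x, y, z in rad; "fingers": the finger opening in mm, from 0 to 85.4. A call has 1 to 10 rows; each row is the pose to reach, as a shift and turn from the pose commanded when the call began; what a row does not reach only later rows make up. A row lasts 1/8 s, in which the tool goes at most 62.5 mm and 10.7 degrees, less where a joint would pass 70% of its speed; a pose out of reach is approached as far as the arm can. A call with a gripper value outside its range is refused whole. The fingers move at their own pace and stop on an object; the grip force is fixed at half the most. Time passes only in rows, so rows that repeat a pose let the fingers close. It gives the time, the measured TCP pose, the force and the opening at its end, in the units of the state.
- env.observe(): the state, without advancing time (a new reading comes with each control period).
- env.capture(name): name is "side" or "top" or "wrist"; returns the picture (384x512x3 uint8, red, green, blue); there is no depth.
- env.calibration(name): a dict with "vertical_fov" (degrees; the focal length in pixels is half the picture's height over the tangent of half this angle, whatever the lens; pixels are square), "cx", "cy" (the principal point, pixels), "cam_to_world" (4x4, takes a point from camera to world coordinates). Camera axes: x right, y down, z forward; pixel columns grow to the right and rows downward; lengths in m; the calibration is good to about 2 mm. A picture is of the moment at which its call begins: read the wrist's pose just before it. calibration takes no time and is no camera call; for the wrist camera it gives the pose at the moment of the call.
- env.job_done(): hands the job in, once; it reports no verdict.
Trained networks look in the newest picture that a camera, given by its name, has taken for a name from the list of things; names that differ only in an ending like _2 or _b are one class to them, and where a whole thing is asked for, a point or a joint stands for the part that bears it (a point fixed in the world has none). Each returns a list of dicts, best first, with "score" (0 to 1); they miss things now and then, are a little off and sometimes report something else, mostly with a low value. They report only what shows in the picture. A call takes as long as a camera call. They do not tell look-alikes from the thing itself.
- env.masks_of(target, camera): "region" (384x512 bool, what is visible of it) and "box" ([left, top, width, height] in pixels, round what is visible of it).
- env.landmark_of(target, camera): "uv" ([column, row] in pixels: a listed point, or the origin of a listed thing).
The state is a dict: "t": time; "joints": joint angles; "qvel": joint speeds; "joint_efforts": joint torques, N m; "position": TCP position; "eef_rot": TCP orientation; "force": force on the tool from outside, world axes, zero at the start; "wrist_torque": the same for the moment, N m; "gripper_width": finger opening in m.
Only numpy, scipy, OpenCV 4.12 (cv2) and the standard library are available. Lean on these libraries where they do the work, as an engineer would, in place of code of your own. Each camera call takes 0.05 s, during which the arm holds its last target.

## Task

Put the three aluminium jig spacers away in the rack, each in the slot made for its thickness: set it on the rack's base plate with its nose in the slot's mouth, then push it in by its tail until it is felt to stop firmly against the stop comb at the back, with its telltale pin pressed fully in. Push gently without ramming, let go of everything, and leave the cans, tape, tin and other things on the table where they stand.

Things in the scene. Friction and masses are not known exactly. Their poses are not given: they have to be found in the camera images.
- rack: Grey steel rack fixed to the table: a row of three slots of decreasing width. Origin: table height, middle of the line of slot mouths; x runs into the slots, away from the robot (+-0.15 rad), y left, z up. Its base plate, 6 mm thick, spans x -100 to +130 mm, y +-113 mm; spacers slide on it. Slot walls: 8 mm thick, tops 60 mm above the table, ending at x = 110 mm.
- spacer_wide_centre (a point): Centre of the 40 mm spacer: a plain aluminium slab standing on edge, 110 mm long (its x axis), 40 mm thick (its y axis), 50 mm high (z up, the centre is 25 mm above its underside), nominally 594 g (may differ by 30 %; sliding takes up to about 10 N). Both ends are alike.
- spacer_mid_centre (a point): Centre of the 30 mm spacer: a plain aluminium slab standing on edge, 110 mm long (its x axis), 30 mm thick (its y axis), 50 mm high (z up, the centre is 25 mm above its underside), nominally 446 g (may differ by 30 %; sliding takes up to about 10 N). Both ends are alike.
- spacer_slim_centre (a point): Centre of the 20 mm spacer: a plain aluminium slab standing on edge, 110 mm long (its x axis), 20 mm thick (its y axis), 50 mm high (z up, the centre is 25 mm above its underside), nominally 297 g (may differ by 30 %; sliding takes up to about 10 N). Both ends are alike.
- slot_wide (a point): Mouth of the 43 mm wide slot, for the 40 mm spacer: on its centre line (rack y = 75 mm), on the base plate's top, 6 mm above the table; axes as the rack's. The mouth is flared 8 mm wider on each side, down to the slot width 25 mm in. Straps bridge it 34 to 78 mm in (64 mm above the table), so it can be entered only from the front; a spacer that is home stands 4 to 30 mm out.
- slot_mid (a point): Mouth of the 33 mm wide slot, for the 30 mm spacer: on its centre line (rack y = 0 mm), on the base plate's top, 6 mm above the table; axes as the rack's. The mouth is flared 8 mm wider on each side, down to the slot width 25 mm in. Straps bridge it 34 to 78 mm in (64 mm above the table), so it can be entered only from the front; a spacer that is home stands 4 to 30 mm out.
- slot_slim (a point): Mouth of the 23 mm wide slot, for the 20 mm spacer: on its centre line (rack y = -75 mm), on the base plate's top, 6 mm above the table; axes as the rack's. The mouth is flared 8 mm wider on each side, down to the slot width 25 mm in. Straps bridge it 34 to 78 mm in (64 mm above the table), so it can be entered only from the front; a spacer that is home stands 4 to 30 mm out.
- pin_wide (a joint): Telltale pin of the 43 mm slot, m: a weakly sprung steel pin (under 1 N) standing 8 mm proud of the stop. 0 = out, 0.008 = the spacer is fully home against the stop. The stop is a rigid dark steel comb across the rack's back, whose two lugs narrow the slot to 32 mm. It is clamped anywhere from 80 to 106 mm behind the mouth line (not told: feel for it); top 92 mm above the table.
- pin_mid (a joint): Telltale pin of the 33 mm slot, m: a weakly sprung steel pin (under 1 N) standing 8 mm proud of the stop. 0 = out, 0.008 = the spacer is fully home against the stop. The stop is a rigid dark steel comb across the rack's back, whose two lugs narrow the slot to 22 mm. It is clamped anywhere from 80 to 106 mm behind the mouth line (not told: feel for it); top 92 mm above the table.
- pin_slim (a joint): Telltale pin of the 23 mm slot, m: a weakly sprung steel pin (under 1 N) standing 8 mm proud of the stop. 0 = out, 0.008 = the spacer is fully home against the stop. The stop is a rigid dark steel comb across the rack's back, whose two lugs narrow the slot to 12 mm. It is clamped anywhere from 80 to 106 mm behind the mouth line (not told: feel for it); top 92 mm above the table.
- can_grey: Bystander: grey aerosol can, 66 mm across, 200 mm tall, standing. Origin at the centre of its underside.
- can_black: Bystander: black aerosol can, 66 mm across, 210 mm tall, standing. Origin at the centre of its underside.
- tape_roll: Bystander: roll of masking tape, 100 mm across, 25 mm high, lying flat. Origin at the centre of its underside.
- filler_tin: Bystander: filler tin, 68 mm across, 85 mm tall. Origin at the centre of its underside.
- sanding_block: Bystander: black sanding block 130 x 60 mm, 36 mm high. Origin at the centre of its underside.
- mixing_cup: Bystander: white mixing cup, 90 mm across the rim, 110 mm tall. Origin at the centre of its underside.
Mind the look-alikes: they are no part of the job. What is shaped like the part that bears spacer_slim_centre but orange is not meant.

How it is judged:
By the outcome, as a careful person would: the job done as asked, in the order asked, and still so for the second after the job is handed in, with the robot touching nothing.
It also fails if it takes over 72 s, if anything falls off the work surface, if the arm or the gripper's body presses on something with over 40 N, if the wrist force passes 120 N, or if a joint passes its speed limit or range.

## Working session

There is one attempt and no reset: what is moved stays moved. The work goes in short steps, Python scripts to look and compute and a shell command to move; the robot and the scene stay as the last step left them, time stands still between calls to the robot, and variables do not carry over. Pictures are saved under pics/ and viewed, and the job is handed in when it is done.

```bash
mkdir -p pics
cat > h.py <<'E'
import numpy as np, cv2
from rig import env
def save(img,name): cv2.imwrite('pics/'+name, img[:,:,::-1])
def K(c):
    f=192/np.tan(np.radians(c['vertical_fov'])/2); return f,c['cx'],c['cy']
def plane(c,u,v,z):
    f,cx,cy=K(c); T=np.array(c['cam_to_world']); d=T[:3,:3]@np.array([(u-cx)/f,(v-cy)/f,1]); o=T[:3,3]
    return o+d*(z-o[2])/d[2]
def proj(c,p):
    f,cx,cy=K(c); T=np.array(c['cam_to_world']); q=T[:3,:3].T@(np.array(p)-T[:3,3]); return np.array([cx+f*q[0]/q[2],cy+f*q[1]/q[2]])
def tri(c1,uv1,c2,uv2):
    A=[];b=[]
    for c,uv in((c1,uv1),(c2,uv2)):
        f,cx,cy=K(c);T=np.array(c['cam_to_world']);d=T[:3,:3]@np.array([(uv[0]-cx)/f,(uv[1]-cy)/f,1]);d/=np.linalg.norm(d)
        P=np.eye(3)-np.outer(d,d);A.append(P);b.append(P@T[:3,3])
    p=np.linalg.lstsq(np.vstack(A),np.hstack(b),rcond=None)[0]; return p
E
python3 - <<'E'
from h import *
o=env.observe();print(o['t'],o['position'],o['eef_rot'],o['force'],o['gripper_width'])
for n in('side','top'):
    save(env.capture(n),n+'0.png'); c=env.calibration(n); print(n,c['vertical_fov'],np.round(c['cam_to_world'],3).tolist())
    for t in('spacer_wide_centre','spacer_mid_centre','spacer_slim_centre','slot_wide','slot_mid','slot_slim','rack'):
        print(t,[(np.round(r['uv'],1).tolist(),round(r['score'],2)) for r in env.landmark_of(t,n)[:4]])
E
```

```text
0.0 [0.19424073 0.54094182 0.23069106] [[-9.41142671e-01  3.38009120e-01 -5.54821752e-04]
 [ 3.38009533e-01  9.41142107e-01 -1.04400025e-03]
 [ 1.69284508e-04 -1.17008822e-03 -9.99999301e-01]] [-0.49140962  0.0821154  -1.13155025] 0.085526735465087
side 51.778146584896795 [[0.982, -0.087, 0.165, 0.308], [-0.187, -0.522, 0.832, -0.941], [0.014, -0.848, -0.53, 0.662], [0.0, 0.0, 0.0, 1.0]]
spacer_wide_centre [([234.2, 167.3], 0.7), ([279.6, 236.5], 0.33)]
spacer_mid_centre [([234.4, 177.9], 0.81), ([235.6, 136.0], 0.28)]
spacer_slim_centre [([181.3, 159.9], 0.69), ([207.4, 141.6], 0.64), ([238.4, 150.6], 0.58)]
slot_wide [([272.1, 214.7], 0.57)]
slot_mid [([282.3, 233.9], 0.9)]
slot_slim [([290.7, 249.8], 0.72)]
rack [([281.2, 233.0], 0.95), ([234.8, 139.1], 0.31)]
top 45.90488458862837 [[0.012, -0.994, 0.112, 0.351], [-1.0, -0.013, -0.004, 0.005], [0.005, -0.112, -0.994, 1.42], [0.0, 0.0, 0.0, 1.0]]
spacer_wide_centre [([173.6, 198.4], 0.73)]
spacer_mid_centre [([202.3, 198.0], 0.6)]
spacer_slim_centre [([144.4, 182.1], 0.84), ([150.3, 249.7], 0.67), ([111.2, 214.5], 0.65)]
slot_wide [([269.7, 177.0], 0.86)]
slot_mid [([292.8, 174.3], 0.72), ([271.8, 176.6], 0.42)]
slot_slim [([317.2, 172.5], 0.89)]
rack [([293.6, 175.6], 0.86), ([206.1, 198.1], 0.38), ([116.2, 141.0], 0.33)]
```

View pics/side0.png

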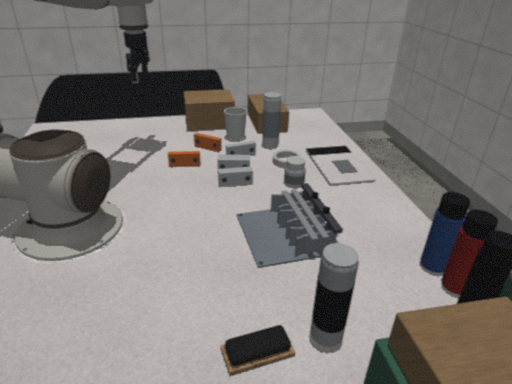

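View pics/top0.png

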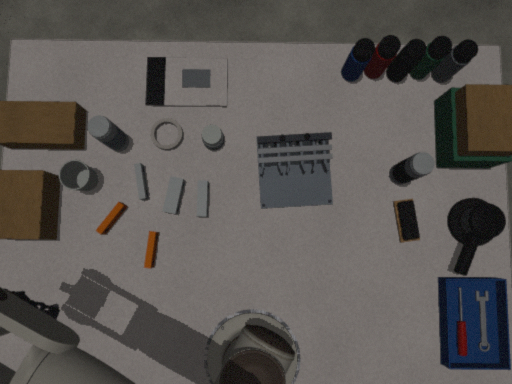

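Run:
```python
from h import *
a=cv2.imread('pics/top0.png')[120:300,80:340]; cv2.imwrite('pics/top0c.png',cv2.resize(a,None,fx=3,fy=3,interpolation=cv2.INTER_CUBIC))
```

```text
(no output)
```

View pics/top0c.png

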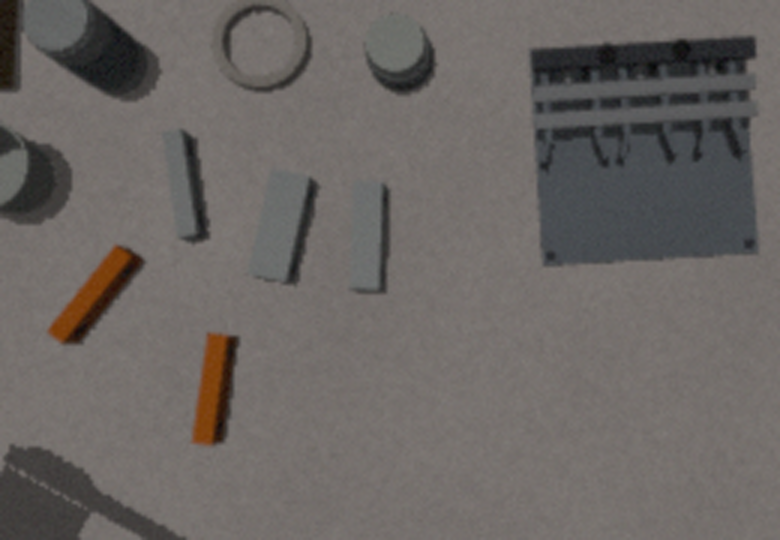

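The thing wanted could be confused with others. In the top view the grey slim spacer is at (144,182). The orange look-alikes are at (150,250) and (111,214), and I rule them out by colour. The grey wide spacer is at (174,196) and the grey mid one at (202,198). The rack is at (294,175), with the wide slot on its left.

Run:
```python
from h import *
cs,ct=env.calibration('side'),env.calibration('top')
P={'wide':((234.2,167.3),(173.6,198.4)),'mid':((234.4,177.9),(202.3,198)),'slim':((238.4,150.6),(144.4,182.1)),'slotw':((272.1,214.7),(269.7,177)),'slotm':((282.3,233.9),(292.8,174.3)),'slots':((290.7,249.8),(317.2,172.5)),'rack':((281.2,233),(293.6,175.6))}
for k,(a,b) in P.items():
    z=.025 if k in('wide','mid','slim') else .006
    print(k,'tri',np.round(tri(cs,a,ct,b),4),'top',np.round(plane(ct,*b,z),4),'side',np.round(plane(cs,*a,z),4))
c=env.calibration('wrist');o=env.observe();T=np.array(c['cam_to_world']);R=np.array(o['eef_rot'])
print(c['vertical_fov'],R.T@(T[:3,3]-o['position']),R.T@T[:3,:3])
save(env.capture('wrist'),'w0.png')
```

```text
wide tri [0.487  0.249  0.0085] top [0.4803 0.2466 0.025 ] side [0.4877 0.219  0.025 ]
mid tri [0.481  0.159  0.0189] top [0.4826 0.1581 0.025 ] side [0.4772 0.1484 0.025 ]
slim tri [0.5258 0.3385 0.027 ] top [0.5298 0.3386 0.025 ] side [0.5226 0.3422 0.025 ]
slotw tri [ 0.5536 -0.0502  0.0099] top [ 0.5535 -0.0502  0.006 ] side [ 0.5559 -0.0448  0.006 ]
slotm tri [ 0.565  -0.124  -0.0037] top [ 0.563 -0.123  0.006] side [ 0.5619 -0.1359  0.006 ]
slots tri [ 0.5686 -0.2     0.0037] top [ 0.5697 -0.2     0.006 ] side [ 0.5662 -0.2026  0.006 ]
rack tri [ 0.5606 -0.1261  0.0016] top [ 0.5589 -0.1255  0.006 ] side [ 0.56   -0.1316  0.006 ]
60.952003801337874 [ 0.0738578   0.00015935 -0.14239243] [[ 3.30888204e-05 -9.57843368e-01 -2.87290935e-01]
 [ 9.99999999e-01  4.27763418e-05 -2.74433127e-05]
 [ 3.85756503e-05 -2.87290934e-01  9.57843368e-01]]
```

View pics/w0.png

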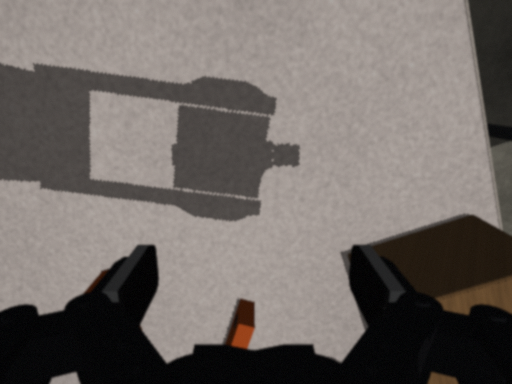

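The wrist view shows only the arm's shadow and one orange bar at (240,325). I'll move to look from above the grey spacers.

```bash
python3 -m creep '[{"x":10,"y":-15,"z":50,"wz":0.1},{"x":50,"y":-60,"z":80,"wz":0.2},{"x":90,"y":-100,"z":110,"wz":0.345},{"x":130,"y":-140,"z":130,"wz":0.345},{"x":170,"y":-180,"z":130,"wz":0.345},{"x":210,"y":-220,"z":130,"wz":0.345},{"x":250,"y":-260,"z":130,"wz":0.345},{"x":290,"y":-290,"z":130,"wz":0.345},{"x":290,"y":-290,"z":130,"wz":0.345},{"x":290,"y":-290,"z":130,"wz":0.345}]'
cat > look.py <<'E'
from h import *
import sys,json
name=sys.argv[1]; ts=sys.argv[2:]
o=env.observe(); c=env.calibration('wrist'); im=env.capture('wrist'); save(im,name+'.png')
R=np.array(o['eef_rot']); print('t',o['t'],'p',np.round(o['position'],4),'yaw',np.degrees(np.arctan2(R[1,0],R[0,0])),'F',np.round(o['force'],1),'w',o['gripper_width'])
json.dump({k:np.array(v).tolist() for k,v in c.items()},open('pics/'+name+'.json','w'))
for t in ts:
    for r in env.landmark_of(t,'wrist')[:3]: print(t,np.round(r['uv'],1),round(r['score'],2),'plane',np.round(plane(c,*r['uv'],.025 if 'spacer' in t else .006),4))
E
python3 look.py w1 spacer_wide_centre spacer_mid_centre spacer_slim_centre
```

```text
t 0.85 p [0.1943 0.5411 0.2313] yaw 160.24569622868626 F [ 0.1 -0.2  0.7] w 0.08542009799998475
spacer_slim_centre [235.1 343.7] 0.68 plane [0.4132 0.4375 0.025 ]schema error: expected keys x, y, z, wx, wy, wz, fingers
```

View pics/w1.png

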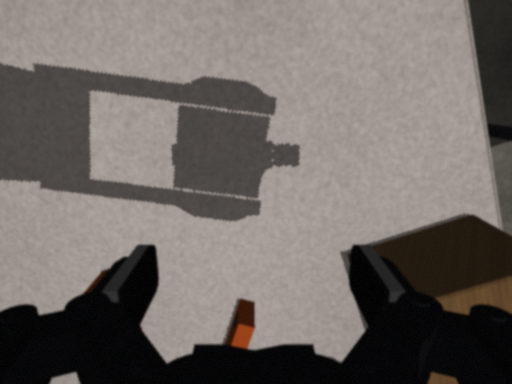

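The move was refused because every row needs all of the keys. I'm retyping it in full.

```bash
python3 -m creep '[{"x":10,"y":-15,"z":50,"wx":0,"wy":0,"wz":0.1,"fingers":85},{"x":50,"y":-60,"z":80,"wx":0,"wy":0,"wz":0.2,"fingers":85},{"x":90,"y":-100,"z":110,"wx":0,"wy":0,"wz":0.345,"fingers":85},{"x":130,"y":-140,"z":130,"wx":0,"wy":0,"wz":0.345,"fingers":85},{"x":170,"y":-180,"z":130,"wx":0,"wy":0,"wz":0.345,"fingers":85},{"x":210,"y":-220,"z":130,"wx":0,"wy":0,"wz":0.345,"fingers":85},{"x":250,"y":-260,"z":130,"wx":0,"wy":0,"wz":0.345,"fingers":85},{"x":290,"y":-290,"z":130,"wx":0,"wy":0,"wz":0.345,"fingers":85},{"x":290,"y":-290,"z":130,"wx":0,"wy":0,"wz":0.345,"fingers":85},{"x":290,"y":-290,"z":130,"wx":0,"wy":0,"wz":0.345,"fingers":85}]'
python3 look.py w2 spacer_wide_centre spacer_mid_centre spacer_slim_centre
```

```text
t: 2.3
position: [0.4842, 0.2513, 0.3612]
eef_rot: [[-1.0, 0.0, -0.0], [0.0, 1.0, 0.0], [0.0, 0.0, -1.0]]
force: [-0.1, 0.4, -0.4]
gripper_width: 0.0852
t 2.3 p [0.4842 0.2513 0.3612] yaw 179.99046220154207 F [-0.1  0.4 -0.4] w 0.08524905319482562
spacer_wide_centre [254.2 146.2] 0.61 plane [0.4882 0.2529 0.025 ]
spacer_mid_centre [186.7 138. ] 0.74 plane [0.4761 0.1542 0.025 ]
spacer_slim_centre [296.6  22.3] 0.95 plane [0.3229 0.3092 0.025 ]
spacer_slim_centre [383.9  96.9] 0.88 plane [0.4183 0.4361 0.025 ]
spacer_slim_centre [318.9 174.7] 0.69 plane [0.5315 0.3508 0.025 ]
```

View pics/w2.png

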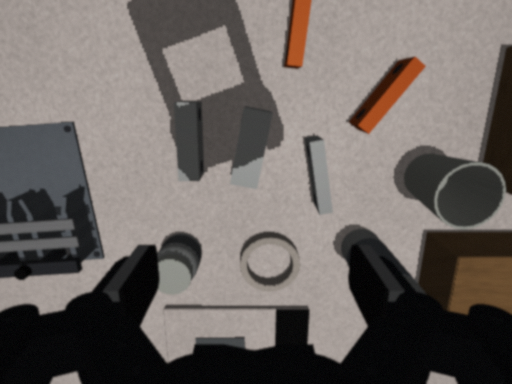

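The wrist view shows the mid spacer at (190,140), the wide at (252,147), the slim grey at (319,175), and both orange bars at the top. Next I'll fit box models to the masks.

```bash
cat > fit.py <<'E'
from h import *
from scipy.optimize import minimize
def sil(c,x,y,yaw,L,W,z0,H):
    ps=[]
    for sx in(-1,1):
        for sy in(-1,1):
            for z in(z0,z0+H):
                ps.append(proj(c,[x+sx*L/2*np.cos(yaw)-sy*W/2*np.sin(yaw),y+sx*L/2*np.sin(yaw)+sy*W/2*np.cos(yaw),z]))
    return cv2.convexHull(np.array(ps,np.float32))
S=4
def iou(p,views,L,W,z0,H):
    t=0
    for c,m in views:
        h=sil(c,*p,L,W,z0,H); im=np.zeros(m.shape,np.uint8)
        cv2.fillConvexPoly(im,np.round((h[:,0]*S+S/2-.5)*16).astype(np.int32),1,shift=4)
        a=im>0; t+=(a&m).sum()/max(1,(a|m).sum())
    return t/len(views)
def fit(views,p0,W,z0=0,L=.11,H=.05):
    vs=[(c,cv2.resize(m.astype(np.uint8),None,fx=S,fy=S,interpolation=cv2.INTER_NEAREST)>0) for c,m in views]
    best=None
    for y0 in p0[2]:
        r=minimize(lambda q:-iou((q[0]/100,q[1]/100,q[2]),vs,L,W,z0,H),[p0[0]*100,p0[1]*100,y0],method='Nelder-Mead',options=dict(initial_simplex=np.array([[p0[0]*100,p0[1]*100,y0]]*4)+np.array([[0,0,0],[1,0,0],[0,1,0],[0,0,.15]]),xatol=1e-3,fatol=1e-5))
        if best is None or r.fun<best.fun: best=r
    return best.x[0]/100,best.x[1]/100,best.x[2],-best.fun
E
python3 - <<'E'
from fit import *
cw=env.calibration('wrist');ct=env.calibration('top')
import pickle
V={}
for n,W,p in(('wide',.04,(.484,.247)),('mid',.03,(.48,.158)),('slim',.02,(.53,.339))):
    vs={}
    for cam,c in(('wrist',cw),('top',ct)):
        uv=proj(c,[*p,.03]); best=None
        for r in env.masks_of(f'spacer_{n}_centre',cam):
            m=np.array(r['region']);ys,xs=np.nonzero(m)
            d=np.hypot(xs.mean()-uv[0],ys.mean()-uv[1])
            if d<20 and (best is None or r['score']>best[0]): best=(r['score'],m,d)
        if best: vs[cam]=(c,best[1]); print(n,cam,best[0],best[2],best[1].sum())
        else: print(n,cam,'none')
    V[n]=vs
    for k in vs: 
        r=fit([vs[k]],(*p,[-.2,0,.2]),W); print(n,k,np.round(r,4))
    if len(vs)==2: print(n,'both',np.round(fit(list(vs.values()),(*p,[-.2,0,.2]),W),4))
pickle.dump(V,open('V.pkl','wb'))
im=cv2.imread('pics/w2.png')[60:240,150:370];im=cv2.resize(im,None,fx=3.5,fy=3.3,interpolation=cv2.INTER_CUBIC);cv2.imwrite('pics/w2c.png',np.clip(im*1.5,0,255))
E
```

```text
wide wrist 0.97 2.9613994757318944 2307
wide top 0.63 1.7233674362816076 574
wide wrist [ 0.4882  0.248  -0.1893  0.9725]
wide top [ 0.4897  0.2468 -0.1782  0.9456]
wide both [ 0.4886  0.2478 -0.1905  0.952 ]
mid wrist 0.73 1.5875968542214276 2076
mid top 0.66 0.4614654603928984 421
mid wrist [ 0.4794  0.1593 -0.0065  0.95  ]
mid top [ 0.4811  0.1576 -0.0028  0.9402]
mid both [ 0.4804  0.1585 -0.0161  0.9304]
slim wrist 0.61 7.747865641096449 1451
slim top 0.57 3.408713958854258 293
slim wrist [0.5298 0.3506 0.1779 0.9596]
slim top [0.5341 0.3488 0.2333 0.7791]
slim both [0.53   0.3505 0.1798 0.8572][ WARN:0@37.043] global loadsave.cpp:1063 imwrite_ Unsupported depth image for selected encoder is fallbacked to CV_8U.
```

View pics/w2c.png

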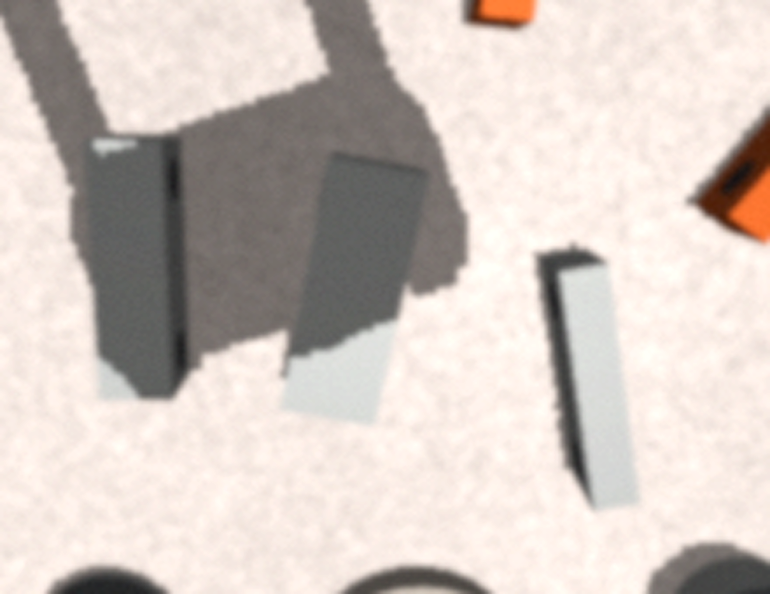

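The crop confirms all three are grey, and the masks fit well. Next I'll measure the rack, with a stop on the way for a second view of the spacers.

```bash
python3 -m creep '[{"x":0,"y":-50,"z":0,"wx":0,"wy":0,"wz":0,"fingers":85},{"x":0,"y":-100,"z":0,"wx":0,"wy":0,"wz":0,"fingers":85},{"x":0,"y":-150,"z":0,"wx":0,"wy":0,"wz":0,"fingers":85},{"x":0,"y":-150,"z":0,"wx":0,"wy":0,"wz":0,"fingers":85}]'
python3 look.py w3 slot_wide slot_mid slot_slim rack
python3 - <<'E'
from fit import *
import pickle
cw=env.calibration('wrist');V=pickle.load(open('V.pkl','rb'))
for n,W,p in(('wide',.04,(.4885,.248)),('mid',.03,(.48,.159)),('slim',.02,(.53,.3505))):
    uv=proj(cw,[*p,.03]);best=None
    for r in env.masks_of(f'spacer_{n}_centre','wrist'):
        m=np.array(r['region']);ys,xs=np.nonzero(m);d=np.hypot(xs.mean()-uv[0],ys.mean()-uv[1])
        if d<20 and (best is None or r['score']>best[0]): best=(r['score'],m,d)
    if not best: print(n,'none');continue
    v=(cw,best[1]);y0=[-.2,0,.2]
    print(n,best[0],np.round(fit([v],(*p,y0),W),4))
    for H in(.04,.05,.06): print(' H',H,np.round(fit([v,V[n]['wrist']],(*p,y0),W,H=H),4))
E
```

```text
t: 3.3
position: [0.4844, 0.0986, 0.3615]
eef_rot: [[-1.0, 0.003, 0.0], [0.003, 1.0, -0.001], [-0.0, -0.001, -1.0]]
force: [-0.4, 0.0, 0.2]
gripper_width: 0.0849
t 3.3 p [0.4844 0.0986 0.3615] yaw 179.80285459409936 F [-0.4  0.   0.2] w 0.08490482971108876
slot_wide [159.1 186.3] 0.72 plane [ 0.5553 -0.0513  0.006 ]
slot_mid [109.8 190.4] 0.81 plane [ 0.5619 -0.1306  0.006 ]
slot_slim [ 63.2 194.4] 0.63 plane [ 0.5684 -0.2061  0.006 ]
rack [113.6 187.1] 0.65 plane [ 0.5564 -0.1238  0.006 ]
wide 0.58 [ 0.4875  0.251  -0.1855  0.9562]
 H 0.04 [ 0.4879  0.2491 -0.1847  0.8971]
 H 0.05 [ 0.4879  0.2487 -0.1879  0.9331]
 H 0.06 [ 0.4867  0.2481 -0.1825  0.9245]
mid 0.75 [ 0.4787  0.1621 -0.0057  0.9665]
 H 0.04 [0.4803 0.1609 0.0266 0.8661]
 H 0.05 [0.4791 0.1607 0.0015 0.9163]
 H 0.06 [ 0.4785  0.1608 -0.0049  0.9073]
slim 0.7 [0.528  0.3529 0.1946 0.9535]
 H 0.04 [0.5297 0.3528 0.1812 0.86  ]
 H 0.05 [0.529  0.351  0.1789 0.9167]
 H 0.06 [0.5272 0.3489 0.1907 0.8758]
```

```bash
python3 -m creep '[{"x":0,"y":-50,"z":0,"wx":0,"wy":0,"wz":0,"fingers":85},{"x":0,"y":-100,"z":0,"wx":0,"wy":0,"wz":0,"fingers":85},{"x":0,"y":-150,"z":0,"wx":0,"wy":0,"wz":0,"fingers":85},{"x":0,"y":-200,"z":0,"wx":0,"wy":0,"wz":0,"fingers":85},{"x":0,"y":-200,"z":0,"wx":0,"wy":0,"wz":0,"fingers":85}]'
python3 look.py w4 slot_wide slot_mid slot_slim rack
python3 - <<'E'
import cv2
im=cv2.imread('pics/w4.png');cv2.imwrite('pics/w4c.png',cv2.convertScaleAbs(cv2.resize(im,(800,600),interpolation=cv2.INTER_CUBIC),alpha=1.6))
E
```

```text
t: 4.32
position: [0.4843, -0.1012, 0.3608]
eef_rot: [[-1.0, 0.003, -0.001], [0.003, 1.0, -0.0], [0.001, -0.0, -1.0]]
force: [0.6, 0.7, 0.9]
gripper_width: 0.085
t 4.325 p [ 0.4843 -0.1012  0.3608] yaw 179.83349479757808 F [0.6 0.7 0.9] w 0.08496212201381025
slot_wide [282.  185.9] 0.77 plane [ 0.5545 -0.0556  0.006 ]
slot_wide [233.7 189.9] 0.31 plane [ 0.561  -0.1324  0.006 ]
slot_mid [235.6 191.7] 0.67 plane [ 0.564  -0.1294  0.006 ]
slot_slim [187.9 197.5] 0.87 plane [ 0.5735 -0.2061  0.006 ]
slot_slim [389.3 248.3] 0.29 plane [0.6643 0.1273 0.006 ]
rack [240.9 189.5] 0.56 plane [ 0.5603 -0.1209  0.006 ]
```

View pics/w4c.png

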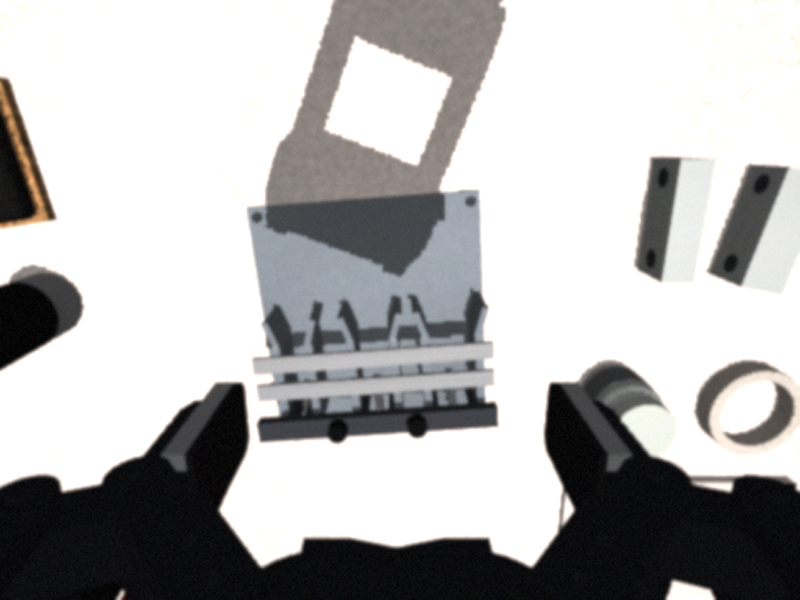

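View pics/w3.png

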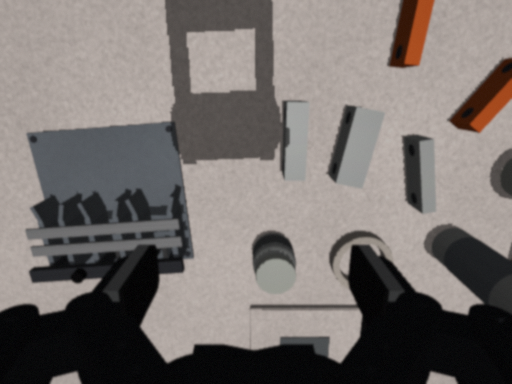

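Run:
```python
from h import *
import json
for n,a,b in(('w4',(158.1,133.1),(305.9,122.2)),('w3',(28.5,134.5),(175.,123.))):
    c=json.load(open(f'pics/{n}.json'))
    A,B=plane(c,*a,.006),plane(c,*b,.006); d=B-A; yaw=np.arctan2(-d[0],d[1]); m=(A+B)/2; ax=np.array([np.cos(yaw),np.sin(yaw)]);ay=np.array([-ax[1],ax[0]])
    o=m[:2]+.1*ax; print(n,A,B,np.linalg.norm(d),'yaw',yaw,'rack',o,'slots',[np.round(o+y*ay,4) for y in(.075,0,-.075)])
# project model overlay on w4
c=json.load(open('pics/w4.json'));im=cv2.imread('pics/w4.png');im=cv2.convertScaleAbs(cv2.resize(im,None,fx=4,fy=4,interpolation=cv2.INTER_CUBIC),alpha=1.6)
yaw=-.085;
for yaw,o,col in((-.088,np.array([.561,-.1285]),(0,0,255)),):
    ax=np.array([np.cos(yaw),np.sin(yaw)]);ay=np.array([-ax[1],ax[0]])
    P=lambda x,y,z:tuple(np.round(proj(c,[*(o+x*ax+y*ay),z])*4+1.5).astype(int))
    def L(*q): cv2.polylines(im,[np.array([P(*s) for s in q],np.int32)],False,col,1)
    L((-.1,-.113,.006),(-.1,.113,.006),(.13,.113,.006),(.13,-.113,.006),(-.1,-.113,.006))
    for y,w in((.075,.043),(0,.033),(-.075,.023)):
        for s in(-1,1): L((0,y+s*(w/2+.008),.06),(.025,y+s*w/2,.06),(.11,y+s*w/2,.06))
        L((-.08,y,.006),(0,y,.006))
    for x in(.034,.078): L((x,-.11,.064),(x,.11,.064))
cv2.imwrite('pics/w4m.png',im[440:1180,600:1300])
cv2.imwrite('pics/w4m.png',cv2.resize(im[440:1180,600:1300],(560,592)))
```

```text
w4 [ 0.47083698 -0.24497219  0.006     ] [ 0.45524528 -0.021997    0.006     ] 0.22351965352548447 yaw 0.06981207961234893 rack [ 0.56279754 -0.12650905] slots [array([ 0.5576, -0.0517]), array([ 0.5628, -0.1265]), array([ 0.568 , -0.2013])]
w3 [ 0.4728205  -0.24246067  0.006     ] [ 0.45638851 -0.0188099   0.006     ] 0.22425359989162513 yaw 0.0733398854580019 rack [ 0.56433569 -0.12330787] slots [array([ 0.5588, -0.0485]), array([ 0.5643, -0.1233]), array([ 0.5698, -0.1981])]
```

View pics/w4m.png

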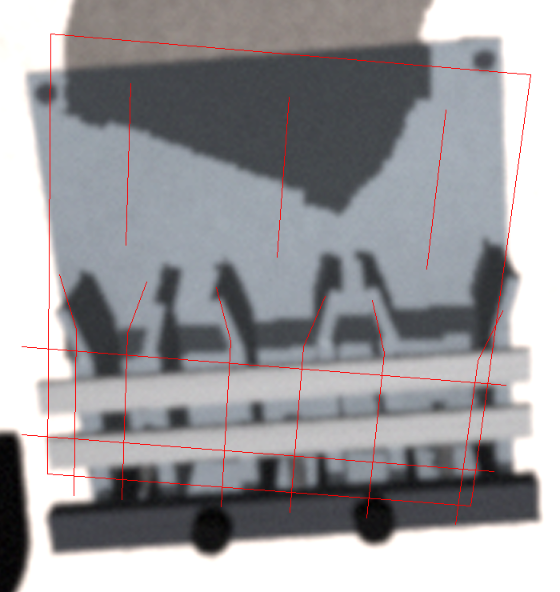

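```bash
cat > ov.py <<'E'
from h import *
import json,sys
def ov(n,o,yaw,crop,out,fx=4,col=(0,0,255)):
    c=json.load(open(f'pics/{n}.json'));im=cv2.imread(f'pics/{n}.png');im=cv2.convertScaleAbs(cv2.resize(im,None,fx=fx,fy=fx,interpolation=cv2.INTER_CUBIC),alpha=1.6)
    o=np.array(o);ax=np.array([np.cos(yaw),np.sin(yaw)]);ay=np.array([-ax[1],ax[0]])
    P=lambda x,y,z:tuple(np.round(proj(c,[*(o+x*ax+y*ay),z])*fx+fx/2-.5).astype(int))
    def L(*q): cv2.polylines(im,[np.array([P(*s) for s in q],np.int32)],False,col,1)
    L((-.1,-.113,.006),(-.1,.113,.006),(.13,.113,.006),(.13,-.113,.006),(-.1,-.113,.006))
    for y,w in((.075,.043),(0,.033),(-.075,.023)):
        for s in(-1,1): L((0,y+s*(w/2+.008),.06),(.025,y+s*w/2,.06),(.11,y+s*w/2,.06))
        L((-.08,y,.006),(0,y,.006))
    for x in(.034,.078): L((x,-.11,.064),(x,.11,.064))
    l,t,w,h=[v*fx for v in crop]; cv2.imwrite('pics/'+out,im[t:t+h,l:l+w])
E
python3 - <<'E'
from ov import *
ov('w4',(.5628,-.1265),.07,(150,110,175,150),'o1.png')
ov('w3',(.5643,-.1235),.073,(20,110,175,150),'o2.png')
E
```

```text
(no output)
```

View pics/o1.png

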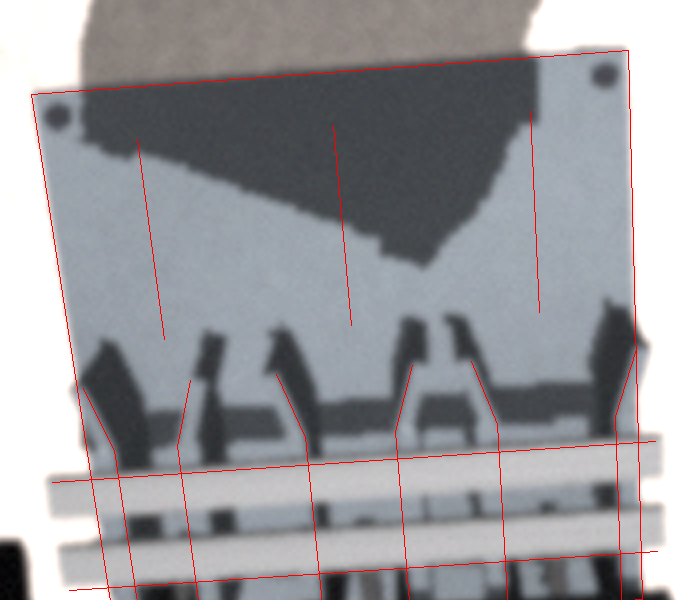

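View pics/o2.png

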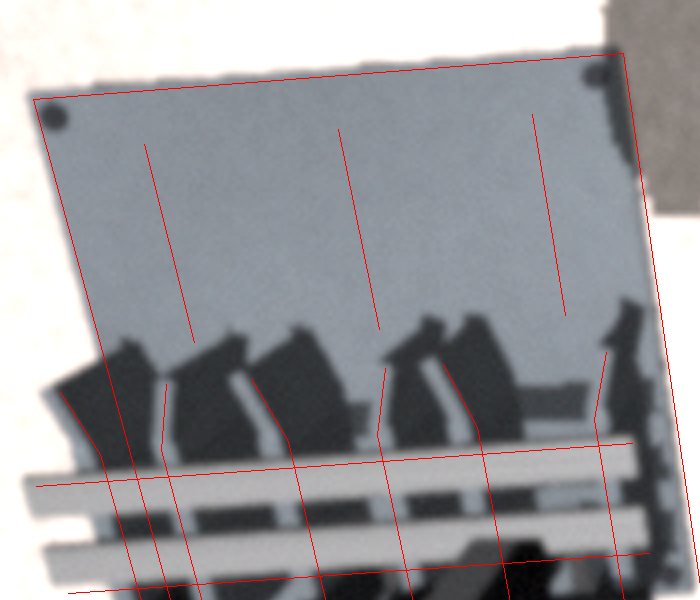

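The model overlays fit the rack in both views: origin (0.563, -0.126), yaw 0.071. I'm going for the wide spacer at (0.488, 0.249), yaw -0.187.

```bash
python3 -m creep '[{"x":0,"y":50,"z":-20,"wx":0,"wy":0,"wz":0,"fingers":75},{"x":0,"y":100,"z":-40,"wx":0,"wy":0,"wz":0,"fingers":75},{"x":0,"y":155,"z":-60,"wx":0,"wy":0,"wz":0,"fingers":75},{"x":2,"y":210,"z":-80,"wx":0,"wy":0,"wz":0,"fingers":75},{"x":4,"y":265,"z":-100,"wx":0,"wy":0,"wz":-0.08,"fingers":75},{"x":4,"y":315,"z":-130,"wx":0,"wy":0,"wz":-0.184,"fingers":75},{"x":4,"y":350,"z":-170,"wx":0,"wy":0,"wz":-0.184,"fingers":75},{"x":4,"y":350,"z":-200,"wx":0,"wy":0,"wz":-0.184,"fingers":75},{"x":4,"y":350,"z":-200,"wx":0,"wy":0,"wz":-0.184,"fingers":75}]'
python3 look.py w5
python3 - <<'E'
from fit import *
c=env.calibration('wrist')
for r in env.masks_of('spacer_wide_centre','wrist')[:3]:
    m=np.array(r['region']);print(r['score'],r['box'])
    print(np.round(fit([(c,m)],(.488,.249,[-.187]),.04),4))
E
```

```text
t: 5.7
position: [0.4868, 0.252, 0.1596]
eef_rot: [[-0.984, 0.181, -0.003], [0.181, 0.984, -0.001], [0.003, -0.002, -1.0]]
force: [0.9, 0.3, 0.7]
gripper_width: 0.0748
t 5.7 p [0.4868 0.252  0.1596] yaw 169.5928982859541 F [0.9 0.3 0.7] w 0.07482330675466466
0.69 [223.1, 115.6, 53.8, 139.9]
[ 0.4902  0.2472 -0.1944  0.9669]
```

View pics/w5.png

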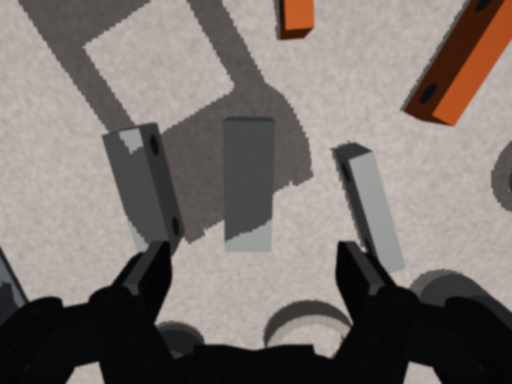

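The wide spacer at (248,185) is centred between the fingers, and a close fit gives (0.490, 0.2475, -0.194). I'll descend and grip.

```bash
python3 -m creep '[{"x":2,"y":-2,"z":-40,"wx":0,"wy":0,"wz":-0.01,"fingers":75},{"x":2,"y":-2,"z":-80,"wx":0,"wy":0,"wz":-0.01,"fingers":75},{"x":2,"y":-2,"z":-120,"wx":0,"wy":0,"wz":-0.01,"fingers":75},{"x":2,"y":-2,"z":-149,"wx":0,"wy":0,"wz":-0.01,"fingers":75},{"x":2,"y":-2,"z":-149,"wx":0,"wy":0,"wz":-0.01,"fingers":75},{"x":2,"y":-2,"z":-149,"wx":0,"wy":0,"wz":-0.01,"fingers":36},{"x":2,"y":-2,"z":-149,"wx":0,"wy":0,"wz":-0.01,"fingers":36},{"x":2,"y":-2,"z":-149,"wx":0,"wy":0,"wz":-0.01,"fingers":36},{"x":2,"y":-2,"z":-149,"wx":0,"wy":0,"wz":-0.01,"fingers":36}]'
```

```text
t: 6.92
position: [0.4914, 0.2493, 0.0143]
eef_rot: [[-0.981, 0.193, 0.003], [0.193, 0.981, 0.0], [-0.003, 0.001, -1.0]]
force: [-1.5, -3.9, 10.6]
gripper_width: 0.0392
```

```bash
python3 -m creep '[{"x":0,"y":0,"z":40,"wx":0,"wy":0,"wz":0,"fingers":36},{"x":0,"y":-10,"z":85,"wx":0,"wy":0,"wz":0.05,"fingers":36},{"x":2,"y":-60,"z":95,"wx":0,"wy":0,"wz":0.12,"fingers":36},{"x":6,"y":-115,"z":95,"wx":0,"wy":0,"wz":0.2,"fingers":36},{"x":10,"y":-170,"z":95,"wx":0,"wy":0,"wz":0.265,"fingers":36},{"x":14,"y":-225,"z":95,"wx":0,"wy":0,"wz":0.265,"fingers":36},{"x":18,"y":-275,"z":90,"wx":0,"wy":0,"wz":0.265,"fingers":36},{"x":18,"y":-302,"z":75,"wx":0,"wy":0,"wz":0.265,"fingers":36},{"x":18,"y":-302,"z":60,"wx":0,"wy":0,"wz":0.265,"fingers":36},{"x":18,"y":-302,"z":60,"wx":0,"wy":0,"wz":0.265,"fingers":36}]'
python3 look.py w6 slot_wide
python3 - <<'E'
from ov import *
ov('w6',(.563,-.126),.071,(0,0,512,384),'o3.png',fx=1)
im=cv2.imread('pics/o3.png');cv2.imwrite('pics/o3.png',cv2.resize(im,(768,576),interpolation=cv2.INTER_CUBIC))
E
```

```text
t: 8.18
position: [0.5078, -0.0524, 0.0717]
eef_rot: [[-0.997, -0.071, -0.001], [-0.071, 0.997, 0.001], [0.001, 0.001, -1.0]]
force: [0.6, 0.4, -4.1]
gripper_width: 0.0394
t 8.175 p [ 0.5078 -0.0524  0.0717] yaw -175.93479737504163 F [ 0.6  0.4 -4.1] w 0.03942413139556474
```

View pics/o3.png

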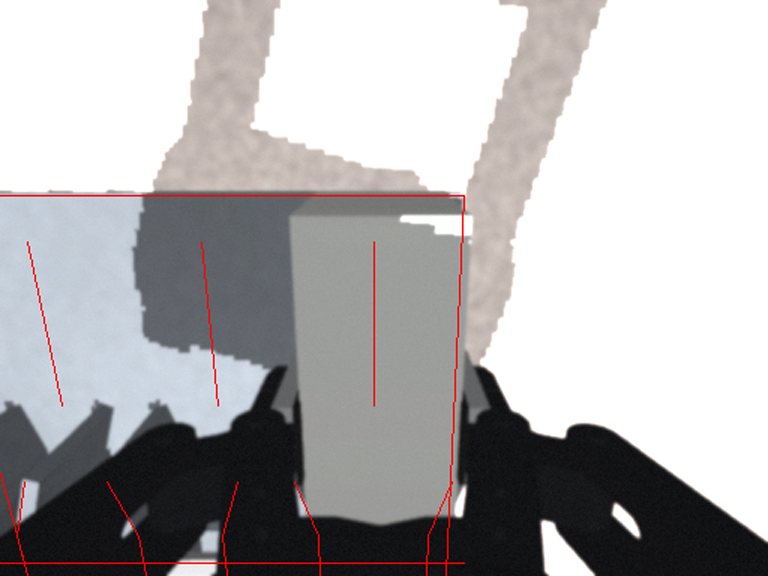

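The wide spacer is held square in the hand and the rack model lies on the plate's front edge. I'll lower it onto the plate.

```bash
python3 -m creep '[{"x":3,"y":-1.5,"z":-25,"wx":0,"wy":0,"wz":0,"fingers":36},{"x":3,"y":-1.5,"z":-42,"wx":0,"wy":0,"wz":0,"fingers":36},{"x":3,"y":-1.5,"z":-48,"wx":0,"wy":0,"wz":0,"fingers":36},{"x":3,"y":-1.5,"z":-50,"wx":0,"wy":0,"wz":0,"fingers":36},{"x":3,"y":-1.5,"z":-50,"wx":0,"wy":0,"wz":0,"fingers":36}]'
```

```text
t: 8.9
position: [0.5116, -0.0544, 0.0228]
eef_rot: [[-0.997, -0.071, 0.001], [-0.071, 0.997, -0.0], [-0.001, -0.0, -1.0]]
force: [0.5, 1.0, -5.0]
gripper_width: 0.0394
```

Nothing felt yet, so I'm creeping down to contact.

```bash
python3 -m creep '[{"x":0,"y":0,"z":-1.5,"wx":0,"wy":0,"wz":0,"fingers":36},{"x":0,"y":0,"z":-2.5,"wx":0,"wy":0,"wz":0,"fingers":36}]'; python3 -m creep '[{"x":0,"y":0,"z":-1,"wx":0,"wy":0,"wz":0,"fingers":36},{"x":0,"y":0,"z":-1,"wx":0,"wy":0,"wz":0,"fingers":36}]'
```

```text
t: 9.15
position: [0.5115, -0.0545, 0.0203]
eef_rot: [[-0.997, -0.071, 0.0], [-0.071, 0.997, -0.0], [-0.0, -0.0, -1.0]]
force: [-9.7, 0.9, 16.5]
gripper_width: 0.0393
t: 9.4
position: [0.5115, -0.0545, 0.0203]
eef_rot: [[-0.997, -0.071, 0.001], [-0.071, 0.997, -0.0], [-0.001, -0.0, -1.0]]
force: [-12.6, 1.8, 23.1]
gripper_width: 0.0394
```

Contact came at the expected height. I'll release, rise, shut the fingers and go behind the tail.

```bash
python3 -m creep '[{"x":0,"y":0,"z":1.5,"wx":0,"wy":0,"wz":0,"fingers":36},{"x":0,"y":0,"z":1.5,"wx":0,"wy":0,"wz":0,"fingers":65},{"x":0,"y":0,"z":1.5,"wx":0,"wy":0,"wz":0,"fingers":65},{"x":0,"y":0,"z":30,"wx":0,"wy":0,"wz":0,"fingers":65},{"x":0,"y":0,"z":70,"wx":0,"wy":0,"wz":0,"fingers":65},{"x":-40,"y":-3,"z":75,"wx":0,"wy":0,"wz":0,"fingers":0},{"x":-86,"y":-6,"z":75,"wx":0,"wy":0,"wz":0,"fingers":0},{"x":-86,"y":-6,"z":75,"wx":0,"wy":0,"wz":0,"fingers":0}]'; python3 look.py w7
```

```text
t: 10.4
position: [0.4235, -0.0603, 0.0939]
eef_rot: [[-0.998, -0.07, 0.0], [-0.07, 0.998, -0.0], [-0.0, -0.0, -1.0]]
force: [0.4, 0.6, -0.7]
gripper_width: 0.0106
t 10.4 p [ 0.4235 -0.0603  0.0939] yaw -175.96279835953 F [ 0.4  0.6 -0.7] w 0.010559863511504545
```

View pics/w7.png

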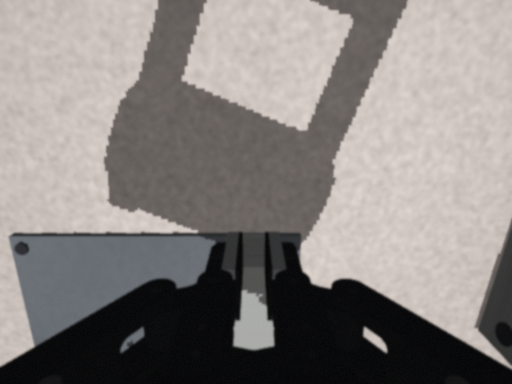

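The wrist view shows the fingers straddling the spacer's tail line at (255,300). I'll check with the side camera.

```bash
cat > sv.py <<'E'
from h import *
import sys
n,cam,l,t,w,h,s=sys.argv[1],sys.argv[2],*map(int,sys.argv[3:])
im=env.capture(cam)[t:t+h,l:l+w]; save(cv2.convertScaleAbs(cv2.resize(im,None,fx=s,fy=s,interpolation=cv2.INTER_CUBIC),alpha=1.4),n+'.png')
E
python3 sv.py s1 side 170 120 200 150 4
```

```text
(no output)
```

View pics/s1.png

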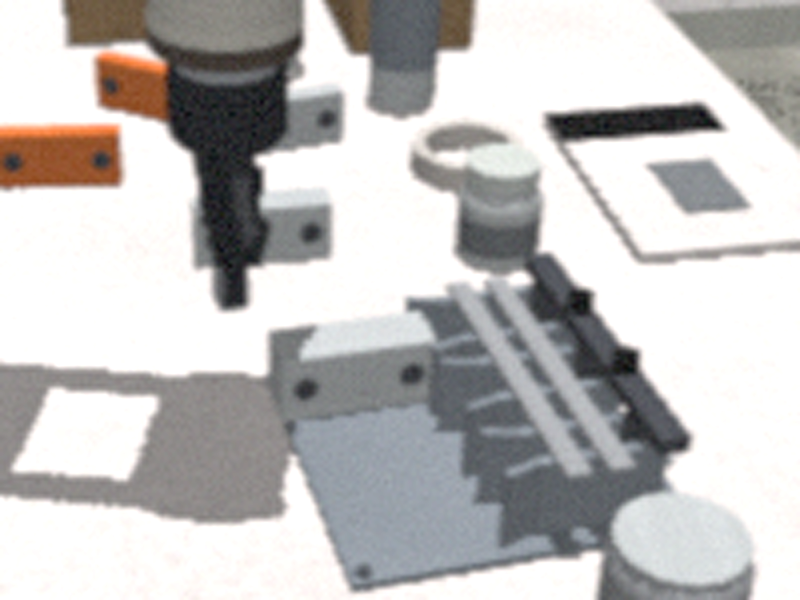

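The spacer stands flat on the plate with its nose at the mouth. I'll go down and start the push.

```bash
python3 -m creep '[{"x":0,"y":0,"z":-35,"wx":0,"wy":0,"wz":0,"fingers":0},{"x":0,"y":0,"z":-66,"wx":0,"wy":0,"wz":0,"fingers":0},{"x":0,"y":0,"z":-66,"wx":0,"wy":0,"wz":0,"fingers":0},{"x":12,"y":0.9,"z":-66,"wx":0,"wy":0,"wz":0,"fingers":0},{"x":20,"y":1.4,"z":-66,"wx":0,"wy":0,"wz":0,"fingers":0},{"x":27,"y":1.9,"z":-66,"wx":0,"wy":0,"wz":0,"fingers":0},{"x":34,"y":2.4,"z":-66,"wx":0,"wy":0,"wz":0,"fingers":0},{"x":41,"y":2.9,"z":-66,"wx":0,"wy":0,"wz":0,"fingers":0}]';python3 -m creep '[{"x":7,"y":0.5,"z":0,"wx":0,"wy":0,"wz":0,"fingers":0},{"x":14,"y":1,"z":0,"wx":0,"wy":0,"wz":0,"fingers":0}]'
```

```text
t: 11.5
position: [0.467, -0.0575, 0.0284]
eef_rot: [[-0.997, -0.071, 0.0], [-0.071, 0.997, -0.0], [-0.0, -0.0, -1.0]]
force: [-5.0, -0.7, 3.8]
gripper_width: -0.0002
t: 11.75
position: [0.481, -0.0565, 0.0284]
eef_rot: [[-0.997, -0.071, 0.0], [-0.071, 0.997, -0.0], [-0.0, -0.0, -1.0]]
force: [-6.6, -0.5, 6.0]
gripper_width: 0.0001
```

Sliding force is steady at about 6 N. I'll continue in smaller steps.

```bash
python3 -m creep '[{"x":7,"y":0.5,"z":0,"wx":0,"wy":0,"wz":0,"fingers":0},{"x":14,"y":1,"z":0,"wx":0,"wy":0,"wz":0,"fingers":0},{"x":20,"y":1.4,"z":0,"wx":0,"wy":0,"wz":0,"fingers":0},{"x":25,"y":1.8,"z":0,"wx":0,"wy":0,"wz":0,"fingers":0}]';for i in 1 2; do python3 -m creep '[{"x":2,"y":0.15,"z":0,"wx":0,"wy":0,"wz":0,"fingers":0},{"x":4,"y":0.3,"z":0,"wx":0,"wy":0,"wz":0,"fingers":0}]'|egrep 'pos|force'; done
```

```text
t: 12.25
position: [0.5059, -0.0546, 0.0284]
eef_rot: [[-0.997, -0.071, -0.0], [-0.071, 0.997, -0.0], [0.0, -0.0, -1.0]]
force: [-6.4, -0.4, 4.5]
gripper_width: -0.0
position: [0.5096, -0.0544, 0.0282]
force: [-6.5, -0.2, 4.2]
position: [0.5136, -0.0541, 0.0282]
force: [-6.2, -0.9, 4.5]
```

```bash
python3 -m creep '[{"x":2,"y":0.15,"z":0,"wx":0,"wy":0,"wz":0,"fingers":0},{"x":4,"y":0.3,"z":0,"wx":0,"wy":0,"wz":0,"fingers":0}]'|egrep 'pos|force'
```

```text
position: [0.5176, -0.0538, 0.0282]
force: [-4.7, -0.2, 4.6]
```

```bash
python3 -m creep '[{"x":2,"y":0.15,"z":0,"wx":0,"wy":0,"wz":0,"fingers":0},{"x":4,"y":0.3,"z":0,"wx":0,"wy":0,"wz":0,"fingers":0}]'|egrep 'pos|force'
```

```text
position: [0.5216, -0.0535, 0.0282]
force: [-6.6, -0.3, 5.3]
```

```bash
python3 -m creep '[{"x":2,"y":0.15,"z":0,"wx":0,"wy":0,"wz":0,"fingers":0},{"x":4,"y":0.3,"z":0,"wx":0,"wy":0,"wz":0,"fingers":0}]'|egrep 'pos|force'
```

```text
position: [0.5255, -0.0532, 0.0282]
force: [-6.2, 0.1, 4.7]
```

```bash
python3 -m creep '[{"x":2,"y":0.15,"z":0,"wx":0,"wy":0,"wz":0,"fingers":0},{"x":4,"y":0.3,"z":0,"wx":0,"wy":0,"wz":0,"fingers":0}]'|egrep 'pos|force'
```

```text
position: [0.5286, -0.0529, 0.0281]
force: [-24.8, -3.3, 18.0]
```

```bash
python3 -m creep '[{"x":2,"y":0.15,"z":0,"wx":0,"wy":0,"wz":0,"fingers":0}]'|egrep 'pos|force'
```

```text
position: [0.5287, -0.0529, 0.0281]
force: [-48.9, -5.4, 34.8]
```

The stop is firm at TCP x = 0.5287: force rose from 6 to 49 N with no further motion. I'll back off and fetch the mid spacer.

```bash
python3 -m creep '[{"x":-3,"y":-0.2,"z":0,"wx":0,"wy":0,"wz":0,"fingers":0},{"x":-25,"y":-1.8,"z":10,"wx":0,"wy":0,"wz":0,"fingers":0},{"x":-50,"y":0,"z":60,"wx":0,"wy":0,"wz":0,"fingers":0},{"x":-50,"y":40,"z":100,"wx":0,"wy":0,"wz":0,"fingers":75},{"x":-50,"y":90,"z":130,"wx":0,"wy":0,"wz":-0.077,"fingers":75},{"x":-50,"y":145,"z":133,"wx":0,"wy":0,"wz":-0.077,"fingers":75},{"x":-50,"y":200,"z":133,"wx":0,"wy":0,"wz":-0.077,"fingers":75},{"x":-50,"y":213,"z":133,"wx":0,"wy":0,"wz":-0.077,"fingers":75},{"x":-50,"y":213,"z":133,"wx":0,"wy":0,"wz":-0.077,"fingers":75},{"x":-50,"y":213,"z":133,"wx":0,"wy":0,"wz":-0.077,"fingers":75}]'
python3 look.py w8
python3 - <<'E'
from fit import *
c=env.calibration('wrist')
for r in env.masks_of('spacer_mid_centre','wrist')[:3]:
    m=np.array(r['region']);print(r['score'],r['box'])
    print(np.round(fit([(c,m)],(.480,.16,[0]),.03),4))
E
python3 sv.py s2 side 170 120 200 150 4
```

```text
t: 15.12
position: [0.4816, 0.1592, 0.1608]
eef_rot: [[-1.0, 0.007, 0.0], [0.007, 1.0, -0.0], [-0.0, -0.0, -1.0]]
force: [-0.4, -0.0, 0.0]
gripper_width: 0.0751
t 15.125 p [0.4816 0.1592 0.1608] yaw 179.6181411989572 F [-0.4 -0.   0. ] w 0.07512598379719054
```

View pics/w8.png

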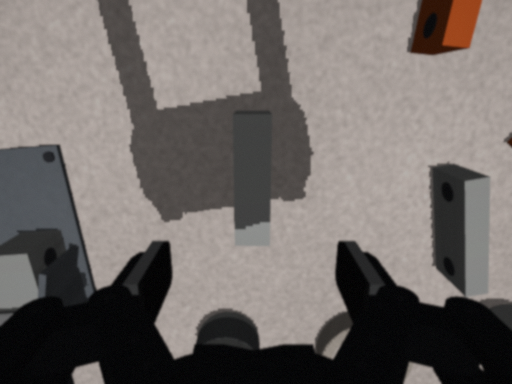

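View pics/s2.png

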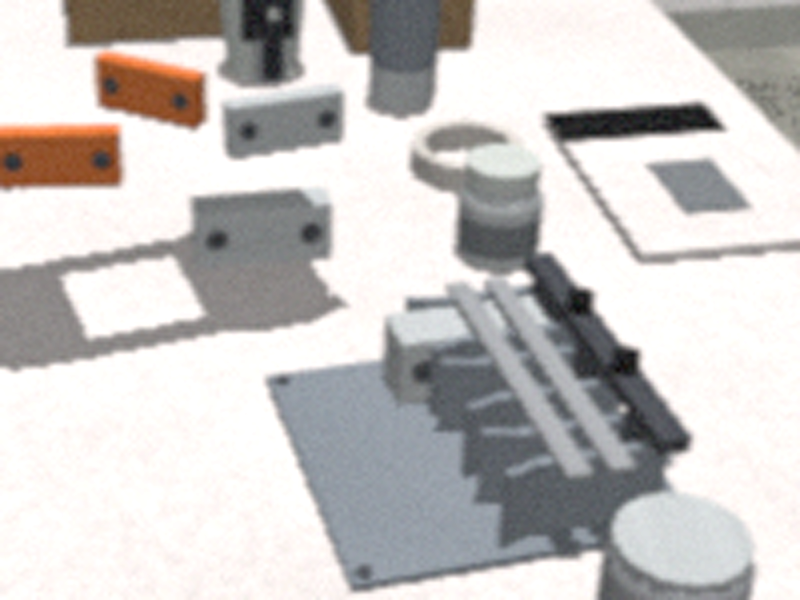

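The network missed the mid spacer here. By eye its top face has corners (234,112), (271,112), (270,246) and (235,246). In the side view the wide spacer is in its slot.

Run:
```python
from h import *
import json
c=json.load(open('pics/w8.json'))
P=[plane(c,u,v,.05)[:2] for u,v in((234,112),(271,112),(270,246),(235,246))]
print(np.round(P,4),np.mean(P,0),'yaws',np.arctan2(*(P[3]-P[0])[::-1]),np.arctan2(*(P[2]-P[1])[::-1]))
```

```text
[[0.423  0.1453]
 [0.4232 0.1733]
 [0.5349 0.1735]
 [0.5347 0.1436]] [0.4789361  0.15893072] yaws -0.01601988724281388 0.00126504038213957
```

```bash
python3 -m creep '[{"x":-2,"y":0,"z":-40,"wx":0,"wy":0,"wz":0,"fingers":70},{"x":-2,"y":0,"z":-80,"wx":0,"wy":0,"wz":0,"fingers":70},{"x":-2,"y":0,"z":-120,"wx":0,"wy":0,"wz":0,"fingers":70},{"x":-2,"y":0,"z":-146,"wx":0,"wy":0,"wz":0,"fingers":70},{"x":-2,"y":0,"z":-146,"wx":0,"wy":0,"wz":0,"fingers":70},{"x":-2,"y":0,"z":-146,"wx":0,"wy":0,"wz":0,"fingers":26},{"x":-2,"y":0,"z":-146,"wx":0,"wy":0,"wz":0,"fingers":26},{"x":-2,"y":0,"z":-146,"wx":0,"wy":0,"wz":0,"fingers":26},{"x":-2,"y":0,"z":-146,"wx":0,"wy":0,"wz":0,"fingers":26}]'
```

```text
t: 16.4
position: [0.4802, 0.1602, 0.0162]
eef_rot: [[-1.0, 0.006, 0.002], [0.006, 1.0, -0.0], [-0.002, -0.0, -1.0]]
force: [-1.5, -2.9, 10.1]
gripper_width: 0.0293
```

```bash
python3 -m creep '[{"x":0,"y":0,"z":40,"wx":0,"wy":0,"wz":0,"fingers":26},{"x":0,"y":-20,"z":85,"wx":0,"wy":0,"wz":0,"fingers":26},{"x":8,"y":-75,"z":90,"wx":0,"wy":0,"wz":0.03,"fingers":26},{"x":16,"y":-130,"z":90,"wx":0,"wy":0,"wz":0.078,"fingers":26},{"x":24,"y":-185,"z":90,"wx":0,"wy":0,"wz":0.078,"fingers":26},{"x":32,"y":-240,"z":85,"wx":0,"wy":0,"wz":0.078,"fingers":26},{"x":36,"y":-280,"z":70,"wx":0,"wy":0,"wz":0.078,"fingers":26},{"x":36,"y":-289,"z":40,"wx":0,"wy":0,"wz":0.078,"fingers":26},{"x":36,"y":-289,"z":15,"wx":0,"wy":0,"wz":0.078,"fingers":26},{"x":36,"y":-289,"z":15,"wx":0,"wy":0,"wz":0.078,"fingers":26}]'; python3 sv.py s3 side 170 120 200 150 4
```

```text
t: 17.65
position: [0.5143, -0.1284, 0.0286]
eef_rot: [[-0.997, -0.072, -0.003], [-0.072, 0.997, 0.001], [0.003, 0.001, -1.0]]
force: [-0.4, 0.5, -4.5]
gripper_width: 0.0294
```

View pics/s3.png

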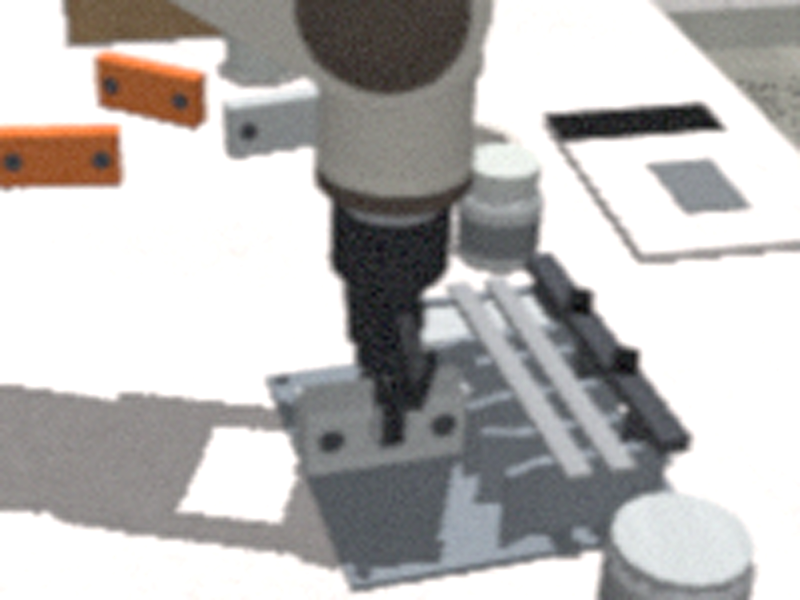

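The mid spacer hovers in line with the middle mouth. I'll lower it to contact.

```bash
python3 -m creep '[{"x":0,"y":0,"z":-4,"wx":0,"wy":0,"wz":0,"fingers":26},{"x":0,"y":0,"z":-6,"wx":0,"wy":0,"wz":0,"fingers":26},{"x":0,"y":0,"z":-7,"wx":0,"wy":0,"wz":0,"fingers":26}]'
```

```text
t: 18.08
position: [0.5155, -0.1287, 0.0231]
eef_rot: [[-0.997, -0.072, 0.001], [-0.072, 0.997, -0.0], [-0.001, -0.0, -1.0]]
force: [-0.4, 0.4, -5.3]
gripper_width: 0.0295
```

```bash
python3 -m creep '[{"x":0,"y":0,"z":-1,"wx":0,"wy":0,"wz":0,"fingers":26},{"x":0,"y":0,"z":-2,"wx":0,"wy":0,"wz":0,"fingers":26}]'
```

```text
t: 18.32
position: [0.5155, -0.1287, 0.0222]
eef_rot: [[-0.997, -0.072, 0.0], [-0.072, 0.997, -0.0], [-0.0, -0.0, -1.0]]
force: [-15.5, 5.4, 31.8]
gripper_width: 0.0289
```

```bash
python3 -m creep '[{"x":0,"y":0,"z":1,"wx":0,"wy":0,"wz":0,"fingers":26},{"x":0,"y":0,"z":1,"wx":0,"wy":0,"wz":0,"fingers":60},{"x":0,"y":0,"z":1,"wx":0,"wy":0,"wz":0,"fingers":60},{"x":0,"y":0,"z":30,"wx":0,"wy":0,"wz":0,"fingers":60},{"x":0,"y":0,"z":70,"wx":0,"wy":0,"wz":0,"fingers":60},{"x":-40,"y":-3,"z":75,"wx":0,"wy":0,"wz":0,"fingers":0},{"x":-86,"y":-6,"z":75,"wx":0,"wy":0,"wz":0,"fingers":0},{"x":-86,"y":-6,"z":75,"wx":0,"wy":0,"wz":0,"fingers":0}]'; python3 sv.py s4 side 170 120 200 150 4
```

```text
t: 19.32
position: [0.4275, -0.1347, 0.096]
eef_rot: [[-0.997, -0.071, 0.0], [-0.071, 0.997, -0.0], [-0.0, -0.0, -1.0]]
force: [0.2, -1.3, 0.5]
gripper_width: 0.0058
```

View pics/s4.png

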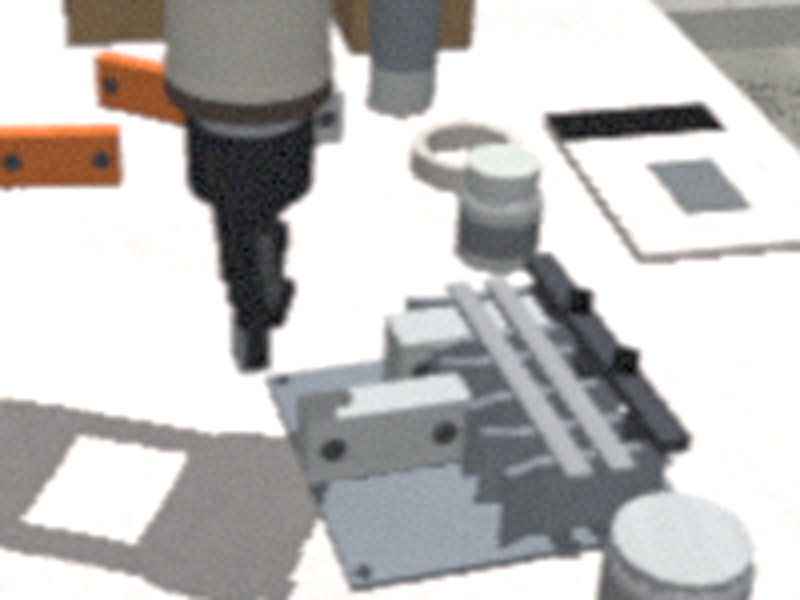

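The mid spacer is set with its nose at the mouth. I'll push it.

```bash
python3 -m creep '[{"x":0,"y":0,"z":-35,"wx":0,"wy":0,"wz":0,"fingers":0},{"x":0,"y":0,"z":-68,"wx":0,"wy":0,"wz":0,"fingers":0},{"x":0,"y":0,"z":-68,"wx":0,"wy":0,"wz":0,"fingers":0},{"x":12,"y":0.9,"z":-68,"wx":0,"wy":0,"wz":0,"fingers":0},{"x":20,"y":1.4,"z":-68,"wx":0,"wy":0,"wz":0,"fingers":0},{"x":27,"y":1.9,"z":-68,"wx":0,"wy":0,"wz":0,"fingers":0},{"x":34,"y":2.4,"z":-68,"wx":0,"wy":0,"wz":0,"fingers":0},{"x":41,"y":2.9,"z":-68,"wx":0,"wy":0,"wz":0,"fingers":0}]'|egrep 'pos|force'
```

```text
position: [0.4709, -0.1319, 0.0285]
force: [-6.8, -0.4, 4.5]
```

```bash
python3 -m creep '[{"x":7,"y":0.5,"z":0,"wx":0,"wy":0,"wz":0,"fingers":0},{"x":14,"y":1,"z":0,"wx":0,"wy":0,"wz":0,"fingers":0}]'|egrep 'pos|force'
```

```text
position: [0.4849, -0.1309, 0.0285]
force: [-6.4, -1.5, 4.7]
```

```bash
python3 -m creep '[{"x":7,"y":0.5,"z":0,"wx":0,"wy":0,"wz":0,"fingers":0},{"x":14,"y":1,"z":0,"wx":0,"wy":0,"wz":0,"fingers":0}]'|egrep 'pos|force'
```

```text
position: [0.4989, -0.1299, 0.0285]
force: [-6.9, -0.8, 4.7]
```

```bash
python3 -m creep '[{"x":6,"y":0.4,"z":0,"wx":0,"wy":0,"wz":0,"fingers":0},{"x":12,"y":0.9,"z":0,"wx":0,"wy":0,"wz":0,"fingers":0}]'|egrep 'pos|force'
```

```text
position: [0.5109, -0.129, 0.0285]
force: [-6.2, -1.2, 4.4]
```

```bash
python3 -m creep '[{"x":5,"y":0.3,"z":0,"wx":0,"wy":0,"wz":0,"fingers":0},{"x":9,"y":0.6,"z":0,"wx":0,"wy":0,"wz":0,"fingers":0}]'|egrep 'pos|force'
```

```text
position: [0.5198, -0.1284, 0.0285]
force: [-6.0, -0.3, 4.5]
```

```bash
python3 -m creep '[{"x":2,"y":0.15,"z":0,"wx":0,"wy":0,"wz":0,"fingers":0},{"x":4,"y":0.3,"z":0,"wx":0,"wy":0,"wz":0,"fingers":0}]'|egrep 'pos|force'
```

```text
position: [0.5238, -0.1281, 0.0285]
force: [-5.7, -0.6, 4.9]
```

```bash
python3 -m creep '[{"x":2,"y":0.15,"z":0,"wx":0,"wy":0,"wz":0,"fingers":0},{"x":4,"y":0.3,"z":0,"wx":0,"wy":0,"wz":0,"fingers":0}]'|egrep 'pos|force'
```

```text
position: [0.5277, -0.1278, 0.0285]
force: [-6.6, -1.3, 4.3]
```

```bash
python3 -m creep '[{"x":2,"y":0.15,"z":0,"wx":0,"wy":0,"wz":0,"fingers":0},{"x":4,"y":0.3,"z":0,"wx":0,"wy":0,"wz":0,"fingers":0}]'|egrep 'pos|force'
```

```text
position: [0.5316, -0.1276, 0.0285]
force: [-8.3, -1.8, 5.0]
```

```bash
python3 -m creep '[{"x":2,"y":0.15,"z":0,"wx":0,"wy":0,"wz":0,"fingers":0}]'|egrep 'pos|force'
```

```text
position: [0.5336, -0.1274, 0.0285]
force: [-7.9, -1.3, 6.0]
```

```bash
python3 -m creep '[{"x":1.5,"y":0.1,"z":0,"wx":0,"wy":0,"wz":0,"fingers":0}]'|egrep 'pos|force'
```

```text
position: [0.5339, -0.1274, 0.0284]
force: [-27.5, -3.9, 19.8]
```

```bash
python3 -m creep '[{"x":1.5,"y":0.1,"z":0,"wx":0,"wy":0,"wz":0,"fingers":0}]'|egrep 'pos|force'
```

```text
position: [0.534, -0.1274, 0.0284]
force: [-44.5, -5.4, 30.4]
```

The stop is firm at x = 0.534, where it was predicted for the common comb. I'll back off and go to the slim spacer.

```bash
python3 -m creep '[{"x":-4,"y":-0.3,"z":0,"wx":0,"wy":0,"wz":0,"fingers":0},{"x":-28,"y":-2,"z":10,"wx":0,"wy":0,"wz":0,"fingers":0},{"x":-50,"y":0,"z":65,"wx":0,"wy":0,"wz":0,"fingers":0},{"x":-50,"y":50,"z":90,"wx":0,"wy":0,"wz":0,"fingers":0},{"x":-45,"y":105,"z":110,"wx":0,"wy":0,"wz":0.03,"fingers":60},{"x":-40,"y":160,"z":130,"wx":0,"wy":0,"wz":0.06,"fingers":60},{"x":-30,"y":215,"z":133,"wx":0,"wy":0,"wz":0.11,"fingers":60},{"x":-25,"y":270,"z":133,"wx":0,"wy":0,"wz":0.11,"fingers":60},{"x":-20,"y":325,"z":133,"wx":0,"wy":0,"wz":0.11,"fingers":60},{"x":-15,"y":380,"z":133,"wx":0,"wy":0,"wz":0.11,"fingers":60}]'
python3 - <<'E'
from h import *
for cam in('top','side'):
    c=env.calibration(cam); env.capture(cam)
    for t in('can_grey','mixing_cup','tape_roll'):
        for r in env.landmark_of(t,cam)[:2]: print(cam,t,np.round(r['uv']),round(r['score'],2),np.round(plane(c,*r['uv'],0),3))
E
python3 look.py w9 spacer_slim_centre can_grey mixing_cup
```

```text
t: 23.75
position: [0.5217, 0.2553, 0.1616]
eef_rot: [[-0.983, -0.182, 0.001], [-0.182, 0.983, 0.0], [-0.001, 0.0, -1.0]]
force: [0.5, -0.1, -0.3]
gripper_width: 0.0599
top can_grey [118. 138.] 0.8 [0.673 0.435 0.   ]
top mixing_cup [ 87. 177.] 0.62 [0.548 0.526 0.   ]
top tape_roll [166. 135.] 0.61 [0.684 0.283 0.   ]
side can_grey [268. 143.] 0.81 [0.658 0.441 0.   ]
side mixing_cup [238. 138.] 0.69 [0.55  0.507 0.   ]
side tape_roll [285. 163.] 0.52 [0.68  0.266 0.   ]
t 24.15 p [0.5216 0.2521 0.161 ] yaw -169.62917317788785 F [ 0.4 -0.2  0.5] w 0.059931374958512314
spacer_slim_centre [361.5 209.6] 0.89 plane [0.5329 0.3545 0.025 ]
spacer_slim_centre [497.3  95.5] 0.62 plane [0.4165 0.4368 0.025 ]
```

View pics/w9.png

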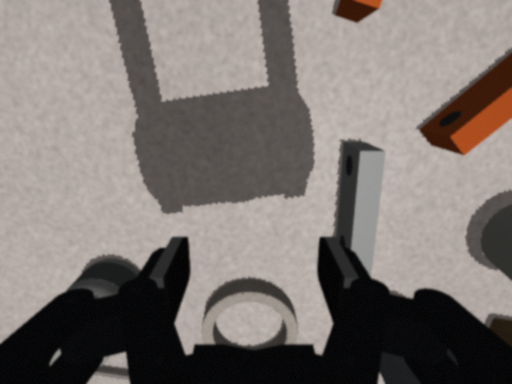

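The grey slim spacer is at (360,205); the orange bars are clear of it. I'll centre over it and refine.

```bash
python3 -m creep '[{"x":4,"y":50,"z":0,"wx":0,"wy":0,"wz":0,"fingers":60},{"x":8,"y":98,"z":0,"wx":0,"wy":0,"wz":0,"fingers":60},{"x":8,"y":98,"z":0,"wx":0,"wy":0,"wz":0,"fingers":60},{"x":8,"y":98,"z":0,"wx":0,"wy":0,"wz":0,"fingers":60}]'
python3 look.py w10
python3 - <<'E'
from fit import *
c=env.calibration('wrist')
for r in env.masks_of('spacer_slim_centre','wrist')[:4]:
    m=np.array(r['region']);ys,xs=np.nonzero(m);print(r['score'],np.round(r['box']))
    if abs(xs.mean()-256)<40: print(np.round(fit([(c,m)],(.53,.351,[.18]),.02),4))
E
```

```text
t: 24.85
position: [0.5293, 0.3504, 0.1606]
eef_rot: [[-0.983, -0.181, -0.0], [-0.181, 0.983, -0.001], [0.0, -0.0, -1.0]]
force: [0.7, -0.6, -0.9]
gripper_width: 0.0601
t 24.85 p [0.5293 0.3504 0.1606] yaw -169.5551098443526 F [ 0.7 -0.6 -0.9] w 0.060099190571657815
0.67 [240. 116.  25. 134.]
[0.5305 0.3491 0.1799 0.9691]
0.64 [321.   0. 149. 124.]
```

View pics/w10.png

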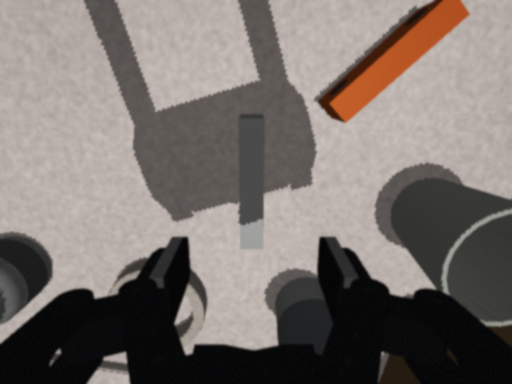

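The slim spacer at (252,180) is centred and aligned. I'll descend and grip.

```bash
python3 -m creep '[{"x":1,"y":-1.5,"z":-40,"wx":0,"wy":0,"wz":0,"fingers":60},{"x":1,"y":-1.5,"z":-80,"wx":0,"wy":0,"wz":0,"fingers":60},{"x":1,"y":-1.5,"z":-120,"wx":0,"wy":0,"wz":0,"fingers":60},{"x":1,"y":-1.5,"z":-145,"wx":0,"wy":0,"wz":0,"fingers":60},{"x":1,"y":-1.5,"z":-145,"wx":0,"wy":0,"wz":0,"fingers":60},{"x":1,"y":-1.5,"z":-145,"wx":0,"wy":0,"wz":0,"fingers":16},{"x":1,"y":-1.5,"z":-145,"wx":0,"wy":0,"wz":0,"fingers":16},{"x":1,"y":-1.5,"z":-145,"wx":0,"wy":0,"wz":0,"fingers":16},{"x":1,"y":-1.5,"z":-145,"wx":0,"wy":0,"wz":0,"fingers":16}]'
```

```text
t: 26.08
position: [0.531, 0.3496, 0.0173]
eef_rot: [[-0.983, -0.181, 0.002], [-0.181, 0.983, 0.001], [-0.002, 0.0, -1.0]]
force: [-1.0, -1.5, 6.5]
gripper_width: 0.0189
```

```bash
python3 -m creep '[{"x":0,"y":0,"z":45,"wx":0,"wy":0,"wz":0,"fingers":16},{"x":-8,"y":-20,"z":90,"wx":0,"wy":0,"wz":0,"fingers":16},{"x":-20,"y":-75,"z":100,"wx":0,"wy":0,"wz":-0.05,"fingers":16},{"x":-25,"y":-133,"z":100,"wx":0,"wy":0,"wz":-0.11,"fingers":16},{"x":-25,"y":-191,"z":100,"wx":0,"wy":0,"wz":-0.11,"fingers":16},{"x":-25,"y":-249,"z":100,"wx":0,"wy":0,"wz":-0.11,"fingers":16},{"x":-25,"y":-307,"z":100,"wx":0,"wy":0,"wz":-0.11,"fingers":16},{"x":-25,"y":-365,"z":100,"wx":0,"wy":0,"wz":-0.11,"fingers":16},{"x":-25,"y":-423,"z":100,"wx":0,"wy":0,"wz":-0.11,"fingers":16},{"x":-25,"y":-480,"z":100,"wx":0,"wy":0,"wz":-0.11,"fingers":16}]'
python3 -m creep '[{"x":8,"y":-50,"z":-10,"wx":0,"wy":0,"wz":0,"fingers":16},{"x":16.5,"y":-73,"z":-40,"wx":0,"wy":0,"wz":0,"fingers":16},{"x":16.5,"y":-73,"z":-70,"wx":0,"wy":0,"wz":0,"fingers":16},{"x":16.5,"y":-73,"z":-85,"wx":0,"wy":0,"wz":0,"fingers":16},{"x":16.5,"y":-73,"z":-85,"wx":0,"wy":0,"wz":0,"fingers":16}]'
python3 sv.py s5 side 170 120 200 150 4
```

```text
t: 27.32
position: [0.5051, -0.1325, 0.1165]
eef_rot: [[-0.997, -0.072, 0.001], [-0.072, 0.997, -0.0], [-0.001, -0.001, -1.0]]
force: [1.2, 0.2, -3.3]
gripper_width: 0.0189
t: 27.95
position: [0.5216, -0.2031, 0.0305]
eef_rot: [[-0.997, -0.072, -0.001], [-0.072, 0.997, 0.0], [0.001, 0.001, -1.0]]
force: [0.3, 0.5, -3.1]
gripper_width: 0.0194
```

View pics/s5.png

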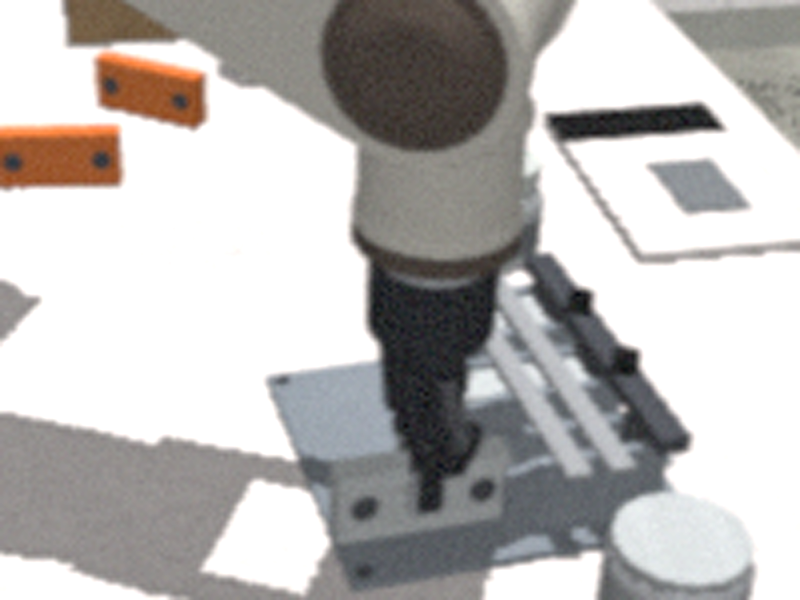

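```bash
python3 -m creep '[{"x":0,"y":0,"z":-3,"wx":0,"wy":0,"wz":0,"fingers":16},{"x":0,"y":0,"z":-5.5,"wx":0,"wy":0,"wz":0,"fingers":16},{"x":0,"y":0,"z":-6.5,"wx":0,"wy":0,"wz":0,"fingers":16},{"x":0,"y":0,"z":-7.5,"wx":0,"wy":0,"wz":0,"fingers":16}]'
```

```text
t: 28.5
position: [0.5219, -0.2036, 0.0233]
eef_rot: [[-0.997, -0.072, 0.0], [-0.072, 0.997, -0.0], [-0.0, -0.0, -1.0]]
force: [-2.5, -0.0, 1.0]
gripper_width: 0.0193
```

Contact came at 0.0233 as predicted. I'll release and go behind the tail.

```bash
python3 -m creep '[{"x":0,"y":0,"z":0,"wx":0,"wy":0,"wz":0,"fingers":50},{"x":0,"y":0,"z":0,"wx":0,"wy":0,"wz":0,"fingers":50},{"x":0,"y":0,"z":0,"wx":0,"wy":0,"wz":0,"fingers":50},{"x":0,"y":0,"z":30,"wx":0,"wy":0,"wz":0,"fingers":50},{"x":0,"y":0,"z":70,"wx":0,"wy":0,"wz":0,"fingers":50},{"x":-40,"y":-3,"z":75,"wx":0,"wy":0,"wz":0,"fingers":0},{"x":-86,"y":-6,"z":75,"wx":0,"wy":0,"wz":0,"fingers":0},{"x":-86,"y":-6,"z":75,"wx":0,"wy":0,"wz":0,"fingers":0}]'; python3 sv.py s6 side 170 120 200 150 4
```

```text
t: 29.5
position: [0.434, -0.2096, 0.0986]
eef_rot: [[-0.997, -0.071, 0.0], [-0.071, 0.997, -0.0], [0.0, -0.0, -1.0]]
force: [0.4, 1.3, 0.8]
gripper_width: 0.0002
```

View pics/s6.png

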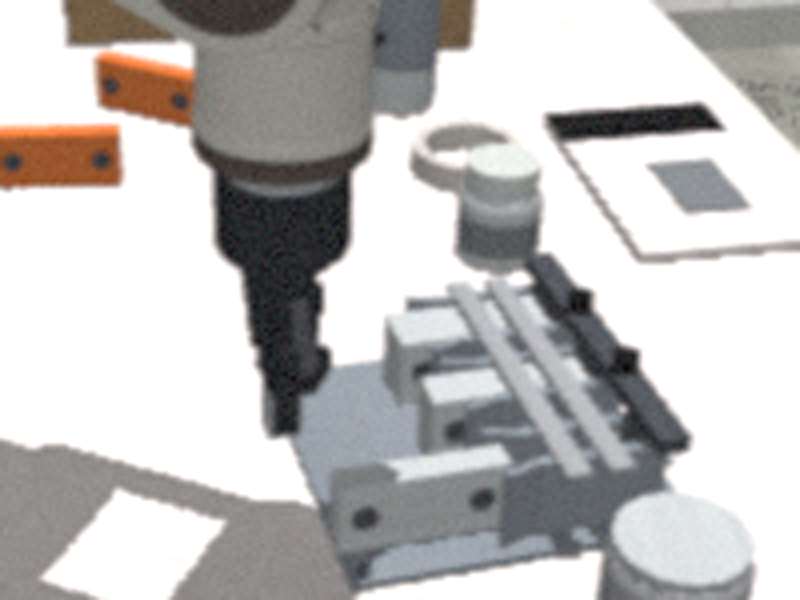

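The slim spacer is set, and the wide and mid ones stand equally far out. I'll push the slim one.

```bash
python3 -m creep '[{"x":0,"y":0,"z":-35,"wx":0,"wy":0,"wz":0,"fingers":0},{"x":0,"y":0,"z":-70,"wx":0,"wy":0,"wz":0,"fingers":0},{"x":0,"y":0,"z":-70,"wx":0,"wy":0,"wz":0,"fingers":0},{"x":12,"y":0.9,"z":-70,"wx":0,"wy":0,"wz":0,"fingers":0},{"x":18,"y":1.3,"z":-70,"wx":0,"wy":0,"wz":0,"fingers":0},{"x":24,"y":1.7,"z":-70,"wx":0,"wy":0,"wz":0,"fingers":0},{"x":30,"y":2.1,"z":-70,"wx":0,"wy":0,"wz":0,"fingers":0},{"x":36,"y":2.5,"z":-70,"wx":0,"wy":0,"wz":0,"fingers":0}]'|egrep 'pos|force'
```

```text
position: [0.4721, -0.2071, 0.0284]
force: [-7.5, -0.7, 3.7]
```

```bash
python3 -m creep '[{"x":6,"y":0.4,"z":0,"wx":0,"wy":0,"wz":0,"fingers":0},{"x":12,"y":0.9,"z":0,"wx":0,"wy":0,"wz":0,"fingers":0}]'|egrep 'pos|force'
```

```text
position: [0.4841, -0.2062, 0.0284]
force: [-5.9, 0.0, 4.4]
```

```bash
python3 -m creep '[{"x":6,"y":0.4,"z":0,"wx":0,"wy":0,"wz":0,"fingers":0},{"x":12,"y":0.9,"z":0,"wx":0,"wy":0,"wz":0,"fingers":0}]'|egrep 'pos|force'
```

```text
position: [0.4961, -0.2053, 0.0284]
force: [-5.9, -1.2, 4.6]
```

```bash
python3 -m creep '[{"x":6,"y":0.4,"z":0,"wx":0,"wy":0,"wz":0,"fingers":0},{"x":12,"y":0.9,"z":0,"wx":0,"wy":0,"wz":0,"fingers":0}]'|egrep 'pos|force'
```

```text
position: [0.5081, -0.2044, 0.0283]
force: [-5.7, -0.5, 4.3]
```

```bash
python3 -m creep '[{"x":6,"y":0.4,"z":0,"wx":0,"wy":0,"wz":0,"fingers":0},{"x":12,"y":0.9,"z":0,"wx":0,"wy":0,"wz":0,"fingers":0}]'|egrep 'pos|force'
```

```text
position: [0.5201, -0.2035, 0.0284]
force: [-6.6, 0.2, 4.9]
```

```bash
python3 -m creep '[{"x":4,"y":0.3,"z":0,"wx":0,"wy":0,"wz":0,"fingers":0},{"x":7,"y":0.5,"z":0,"wx":0,"wy":0,"wz":0,"fingers":0}]'|egrep 'pos|force'
```

```text
position: [0.527, -0.203, 0.0283]
force: [-5.9, -0.2, 4.7]
```

```bash
python3 -m creep '[{"x":2,"y":0.15,"z":0,"wx":0,"wy":0,"wz":0,"fingers":0},{"x":4,"y":0.3,"z":0,"wx":0,"wy":0,"wz":0,"fingers":0}]'|egrep 'pos|force'
```

```text
position: [0.5309, -0.2027, 0.0283]
force: [-5.6, -1.1, 3.9]
```

```bash
python3 -m creep '[{"x":2,"y":0.15,"z":0,"wx":0,"wy":0,"wz":0,"fingers":0},{"x":4,"y":0.3,"z":0,"wx":0,"wy":0,"wz":0,"fingers":0}]'|egrep 'pos|force'
```

```text
position: [0.5348, -0.2025, 0.0283]
force: [-6.4, -1.7, 4.0]
```

```bash
python3 -m creep '[{"x":2,"y":0.15,"z":0,"wx":0,"wy":0,"wz":0,"fingers":0}]'|egrep 'pos|force'
```

```text
position: [0.5368, -0.2023, 0.0283]
force: [-6.6, -1.3, 4.7]
```

```bash
python3 -m creep '[{"x":1.5,"y":0.1,"z":0,"wx":0,"wy":0,"wz":0,"fingers":0}]'|egrep 'pos|force'
```

```text
position: [0.5383, -0.2022, 0.0283]
force: [-5.8, -1.4, 4.8]
```

```bash
python3 -m creep '[{"x":1.5,"y":0.1,"z":0,"wx":0,"wy":0,"wz":0,"fingers":0}]'|egrep 'pos|force'
```

```text
position: [0.5394, -0.2022, 0.0283]
force: [-20.8, -3.2, 14.5]
```

```bash
python3 -m creep '[{"x":1.5,"y":0.1,"z":0,"wx":0,"wy":0,"wz":0,"fingers":0}]'|egrep 'pos|force'
```

```text
position: [0.5394, -0.2022, 0.0283]
force: [-36.1, -4.5, 22.6]
```

```bash
python3 -m creep '[{"x":-4,"y":-0.3,"z":0,"wx":0,"wy":0,"wz":0,"fingers":0},{"x":-28,"y":-2,"z":0,"wx":0,"wy":0,"wz":0,"fingers":0},{"x":-60,"y":-4,"z":40,"wx":0,"wy":0,"wz":0,"fingers":0},{"x":-80,"y":0,"z":90,"wx":0,"wy":0,"wz":0,"fingers":0},{"x":-90,"y":30,"z":140,"wx":0,"wy":0,"wz":0,"fingers":0},{"x":-90,"y":60,"z":190,"wx":0,"wy":0,"wz":0,"fingers":60},{"x":-80,"y":80,"z":240,"wx":0,"wy":0,"wz":0,"fingers":60},{"x":-70,"y":80,"z":290,"wx":0,"wy":0,"wz":0,"fingers":60},{"x":-60,"y":80,"z":330,"wx":0,"wy":0,"wz":0,"fingers":60},{"x":-60,"y":80,"z":330,"wx":0,"wy":0,"wz":0,"fingers":60}]'; python3 look.py w11; python3 sv.py s7 side 170 120 200 150 4
python3 - <<'E'
from ov import *
ov('w11',(.563,-.126),.071,(130,90,256,192),'o4.png',fx=3)
E
```

```text
t: 34.05
position: [0.4827, -0.1219, 0.3609]
eef_rot: [[-0.997, -0.073, 0.005], [-0.073, 0.997, -0.002], [-0.004, -0.002, -1.0]]
force: [0.5, 0.9, -0.5]
gripper_width: 0.0599
t 34.05 p [ 0.4827 -0.1219  0.3609] yaw -175.8246235209147 F [ 0.5  0.9 -0.5] w 0.0598626168436897
```

View pics/o4.png

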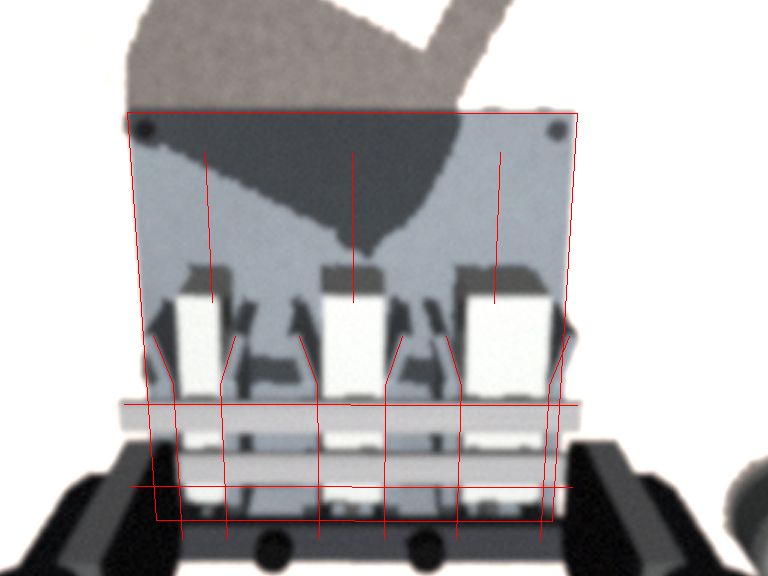

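View pics/s7.png

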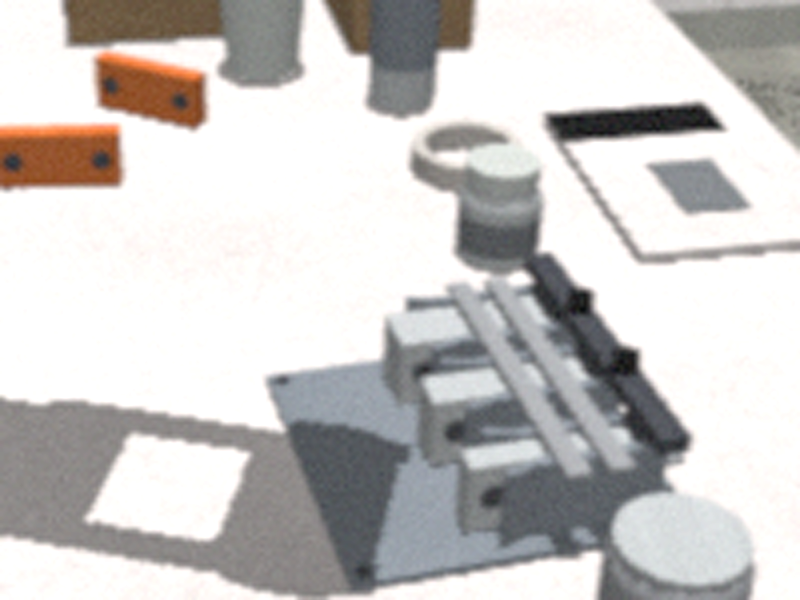

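All three tails lie on one line parallel to the comb (row 296 of the crop), and the bystanders stand as they were. I'm handing in.

```bash
python3 -c "
from rig import env
print(env.job_done()); print(env.observe()['t'])"
```

```text
the job is handed in; nothing more can be done
None
the job is handed in; nothing more can be done
```

All three spacers are in their slots and pushed against the stop comb, and I handed the job in at about 34 s. For each one I set it on the base plate with its nose in the mouth, let go, and pushed it by the tail with the fingers shut.

- **Stops felt:** Sliding took about 6 N. At the stop the force rose with no further motion, to about 49 N for the wide spacer, 45 N for the mid and 36 N for the slim. All three stopped at the same depth, with about 18 mm of tail standing out.
- **Last pictures:** In the wrist and side views the three tails are level and each spacer is in its own slot. The orange bars, the grey can, the cup, the tape and the tin stood where they were. The black can shows only in part in the last side crop, and I did not look at the sanding block again. The hand was clear, well above everything.
- **Not confirmed:** I could not see the telltale pins or read their travel, so "pressed fully in" rests on the firm stops and the common depth.
- **What went wrong or disagreed:**
  - My first move was refused because rows lacked some of the keys.
  - The network missed the mid spacer in the close view, so I measured it by eye.
  - One wrist view put everything about 3 mm off in y against the others. I used the closest views instead.

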